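Set a tube against the stop and nip it with the guarded clamp knob

TASK

On the grey bench fixture, push the square tube along its channel until it is fully home against the rubber stop, without ramming it. Then reach into the round well, turn the recessed knob clockwise until the jaw grips the tube finger-tight, about 12 N on the tube and never over 20 N since it is thin-walled, and let go leaving it clamped. Do not lean on the guard around the knob, and leave the other things on the bench alone.

Things in the scene. Friction and masses are not known exactly. Their poses are not given: they have to be found in the camera images.
- fixture: grey base plate bolted to the bench, somewhat turned on it, 200 x 250 x 15 mm (x, y, z). Origin at bench level; the tube's channel runs along the fixture's y axis at x = -45 mm, the guarded knob's axis stands at x = +60, y = 0. The plate spans x -78..+122, y -130..+120 mm; its top is 15 mm above the bench.
- guard: the knob guard: a fixed grey block, 110 x 110 mm, with a round well 88 mm in diameter; origin at the well's centre on the plate (15 mm above the bench). Its rim is 62 mm, the well's floor 15 mm above the bench. Pressing the guard with more than 10 N is a fault.
- knob_grip (a point): point on the knob's vertical axis, 41 mm above the bench, where to centre the finger pads (keep the tips over 18 mm above the bench). The knob is a black upright bar grip on a disc: 40 mm long (its own x axis), 14 mm thick (its own y axis), from 20 to 50 mm above the bench, its top 12 mm below the guard's rim. Pinch it across the 14 mm.
- knob (a joint): knob angle, rad: 0 at the start (open), grows clockwise from above, to 1.75. Each rad moves the jaw 12 mm to the fence. Friction, 0.26 N m, holds the knob where it is left (on a knob held still it may act either way); each newton on the tube adds 0.012 N m against clockwise. The nip begins somewhere from 0.2 to 1.2 rad, differently each time: feel for it. From there the load rises 48 N per rad.
- pad: dark sprung pad (4 N per mm) of the steel jaw, 80 mm long, 18 mm high, that presses the tube towards -x; origin on its face, 15 mm above the bench. Retracted, its face is at x = -30 mm of the fixture. The fence opposite, a steel rail 20 mm high, 150 mm long, is set anywhere from 28 to 38 mm beyond that face, unmeasured; so the 25 mm wide tube has 3 to 13 mm of play.
- stop: the rubber stop at the +y end of the channel, 36 mm wide, 24 mm high; origin on its face, 15 mm above the bench. It gives 1 mm for each 4 N pressed, up to 8 mm, and springs back. Pressing the tube on it with more than 20 N is a fault.
- stop_face (a point): centre of the stop's unpressed face, 27.5 mm above the bench, fixed to the fixture, axes as the fixture's: +y points into the stop. The tube's head belongs here (in y).
- bar: the square bright-metal tube (dark open ends), 25 x 25 mm, 160 mm long along its own y axis, 0.23 kg, lying loosely in the channel on the base plate, sticking out at the -y end; origin at the centre of its underside, 15 mm above the bench. It can be pushed by its tail with shut fingers.
- bar_head (a point): centre of the tube's +y end face, the one that meets the stop (12.5 mm above the tube's underside). At the start 30 to 80 mm short of the stop.
- bar_tail (a point): centre of the tube's -y end face, the one to push; 27.5 mm above the bench and open all round. The tube's own y axis points from here to the head.
- offcut: bystander: short square tube, 25 x 25 x 70 mm, on the bench; origin under its centre
- flange: bystander: flat dark steel ring, 60 mm in diameter, 10 mm high, on the bench; origin under its centre
- magnet: bystander: small black block, 28 x 20 x 16 mm, lying on the base plate beside the guard; origin under its centre
- tape: bystander: tape measure, 70 x 35 x 55 mm; origin under its centre
- square: bystander: steel square, 200 mm blade, 100 mm stock, 20 mm high; origin under the stock's centre
- flask: bystander: black bottle, 72 mm in diameter, 230 mm high; origin under its centre
- cclamp: bystander: screw clamp lying flat, 140 x 75 x 20 mm; origin under its back's centre
Things that resemble listed ones, but are neither listed nor needed, are in the scene too. Several things have the shape of the bar; the one meant has the colours described above.

How it is judged (in metres and radians):
On the way, in this order (a step that is already met when the one before it is completed fails the run):
1. the tube is pushed home: its head within 2.5 mm of the stop's face (y of bar_head in the frame of stop_face above -0.0025 m), for 0.2 s.
2. the jaw's pad presses the tube with more than 6 N (contact force between pad and bar above 6 N), for 0.2 s.
At the end, for the whole second after the job is handed in: The tube lies flat in the channel (underside within 3 mm of the plate, within 0.05 rad of the channel's line), its head within 2.5 mm of the stop's unpressed face, and the jaw's pad still presses it with 6 to 20 N after the knob is let go, everything at rest (y of bar_head in the frame of stop_face above -0.0025 m and contact force between pad and bar between 6 and 20 N and angle between the y axis of bar and the y axis of fixture, either way round below 0.05 rad and z of bar in the frame of fixture below 0.018 m and linear speed of bar below 0.01 m/s and velocity of joint knob below 0.05 rad/s); the robot touches nothing.
It fails at once if the tube is squeezed by the pad with more than 20 N (contact force between pad and bar above 20 N).
It fails at once if the tube is rammed on the stop with more than 20 N (contact force between stop and bar above 20 N).
It fails at once if the robot presses the guard with more than 10 N (contact force between any of the fingers, the arm and guard above 10 N).
It fails at once if a bystander is moved by more than 15 mm (distance of any of offcut, flange, magnet, tape, square, flask, cclamp from where it was at the start of the episode above 0.015 m).
It also fails if it takes over 70 s, if anything falls off the work surface, if the arm or the gripper's body presses on something with over 40 N, if the wrist force passes 120 N, or if a joint passes its speed limit or range.

ROBOT

A 6-joint arm with a two-finger parallel gripper is mounted at the origin on the work surface. World frame = base frame: x ahead of the robot, y to its left, z up, the work surface at z = 0. Lengths are in mm, angles in rad, forces in N, time in s.
With the tool pointing down it reaches from about 300 to 775 mm from the base axis. Payload 14.6 kg.
Tool frame: the origin (TCP) lies midway between the tips of the shut fingers; the grasp point (between the pads) lies 19 mm behind it (pinch_z is the distance from the TCP to the grasp point, in mm); z points along the fingers, y is the direction in which the jaws open and shut (so a half turn about z gives the same grasp; the last joint's range is limited). The gripper opens to 94 mm and grips with 3 to 60 N. Pads are 16 mm wide; open, the fingers measure 119 mm over their backs; the gripper's body (75 mm by 177 mm) begins 78 mm behind the grasp point.
Start: joints at [-1.192, 0.3, 1.521, -0, 1.321, -0.067], TCP at [237.141, -496.239, 205.446] pointing down, gripper open.
Joint ranges: [-3.03, 3.03], [-0.79, 2.21], [0.23, 2.52], [-1.04, 4.18], [0, 3.07], [-2.55, 2.55]. Speed limits (rad/s): [2.22, 2.22, 2.57, 3.14, 3.14, 3.14].

INTERFACE

Orientations are given as [roll, pitch, yaw] about the fixed x, y, z axes, in that order (R = Rz(yaw) Ry(pitch) Rx(roll)).
In Python, from cell import read_state, camera, sign_off, pinch_z gives the robot as it stands. The module is installed in compiled form; this text tells all that it offers.
- The arm moves only by the tool servo_tool, never from a script. Its argument "series" is a list of rows, each a list of 6 numbers: the shift along the tool's x, y, z in cm, then the turn, a rotation vector about the tool's x, y, z in rad. In form: [[tx, ty, tz, rx, ry, rz], ...]. A call has exactly 10 rows; each row is the pose to reach, as a shift and turn from the pose commanded when the call began, along the tool's axes at that moment; what a row does not reach only later rows make up. A row lasts 1/12 s, in which the tool goes at most 41.7 mm and 7.16 degrees, less where a joint would pass 70% of its speed; a pose out of reach is approached as far as the arm can. A call with a gripper value outside its range is refused whole. "gripper" is the finger opening in cm, from 0 to 9.4, set as the call begins (left out, the last holds). The fingers move at their own pace and stop on an object; "grip_force" is the grip in N (left out, the last holds). Time passes only in rows, so rows that repeat a pose let the fingers close, or fill a call up. It gives the time, the measured TCP pose, the force and the opening at its end, in the units of the state.
- read_state(): the state, without advancing time (a new reading comes with each control period).
- camera(name): name is "side" or "top"; returns a dict with "pixels" (420x560x3 uint8, red, green, blue), "fx", "fy", "cx", "cy" (pixels), "k1" (the pictures are not rectified: a ray, as slopes to the right and down, at radius r is drawn at 1 + k1 r^2 times it, then the intrinsics apply), "pose" (4x4, takes a point from camera to world coordinates). Camera axes: x right, y down, z forward; pixel columns grow to the right and rows downward; lengths in mm; the calibration is good to about 2 mm. A picture is of the moment at which its call begins. There is no depth.
- sign_off(): hands the job in, once; it reports no verdict.
The state is a dict: "clock": time; "joints": joint angles; "qd": joint speeds; "effort": joint torques, N m; "eef_pos": TCP position; "eef_rot": TCP orientation; "wrist_force": force on the tool from outside, world axes, zero at the start; "moment": the same for the moment, N m; "finger_gap": finger opening in mm.
Only numpy, scipy, OpenCV 4.12 (cv2) and the standard library are available. Lean on these libraries where they do the work, as an engineer would, in place of code of your own. Each camera call takes 0.05 s, during which the arm holds its last target.

## Working session

There is one attempt and no reset: what is moved stays moved. The work goes in short steps, Python scripts to look and compute and a tool call to move; the robot and the scene stay as the last step left them, time stands still between calls to the robot, and variables do not carry over. Pictures are saved under pics/ and viewed, and the job is handed in when it is done.

Besides the shell and the picture viewer there is one more tool, called after "Request:" as name(argument=value, ...), one argument or row to a line, values as JSON. servo_tool: Moves the arm, as the interface text tells. Its arguments: {"type":"object","properties":{"series":{"type":"array"},"gripper":{"type":"number"},"grip_force":{"type":"number"}},"required":["series"]}

```bash
ls; mkdir -p pics
python3 - <<'E'
from cell import *
import cv2, numpy as np
print(read_state(), pinch_z)
for n in("side","top"):
    c=camera(n); print(n,{k:c[k] for k in c if k!="pixels"})
    np.savez(f"{n}0.npz",**c)
    cv2.imwrite(f"pics/{n}0.png",cv2.resize(c["pixels"][:,:,::-1],(784,588),interpolation=cv2.INTER_CUBIC))
E
```

```text
pics
{'clock': 0.0, 'joints': array([-1.19162001e+00,  3.00455856e-01,  1.52157538e+00, -2.02485826e-06,
        1.32067152e+00, -6.65808447e-02]), 'qd': array([-0.00026556,  0.0008892 ,  0.00094337,  0.00018626, -0.0010481 ,
       -0.00077619]), 'effort': array([-2.00773713e-03, -5.31815743e+01, -3.52735770e+01,  7.07548088e-02,
        2.44024774e-02, -9.68717723e-05]), 'eef_pos': array([ 237.0402184 , -496.0179842 ,  204.89709532]), 'eef_rot': array([-3.14048488e+00, -7.18997940e-05,  4.45757625e-01]), 'wrist_force': array([ 0.00920889, -0.50588286, -0.78447032]), 'moment': array([ 0.02642051,  0.00484816, -0.02439615]), 'finger_gap': 94.21437511016227} 18.8
side {'fx': 532.178635420795, 'fy': 532.178635420795, 'cx': 276.2950346378887, 'cy': 212.53408756307604, 'k1': 0.024078861992547097, 'pose': array([[-9.99049049e-01, -1.28585465e-02,  4.16612037e-02,
         4.48087865e+02],
       [-3.93582001e-02,  6.77099010e-01, -7.34838664e-01,
         1.13171879e+03],
       [-1.87598026e-02, -7.35779579e-01, -6.76961211e-01,
         1.11132791e+03],
       [ 0.00000000e+00,  0.00000000e+00,  0.00000000e+00,
         1.00000000e+00]])}
top {'fx': 442.58133146866555, 'fy': 442.58133146866555, 'cx': 281.26026240350683, 'cy': 213.75056276672902, 'k1': -0.0026311323677750053, 'pose': array([[-1.82984288e-02, -9.88498665e-01,  1.50118478e-01,
         3.20301868e+02],
       [-9.99804417e-01,  1.92172197e-02,  4.67195048e-03,
        -1.83661864e+01],
       [-7.50307659e-03, -1.50003628e-01, -9.88656976e-01,
         1.36414723e+03],
       [ 0.00000000e+00,  0.00000000e+00,  0.00000000e+00,
         1.00000000e+00]])}
```

View pics/side0.png

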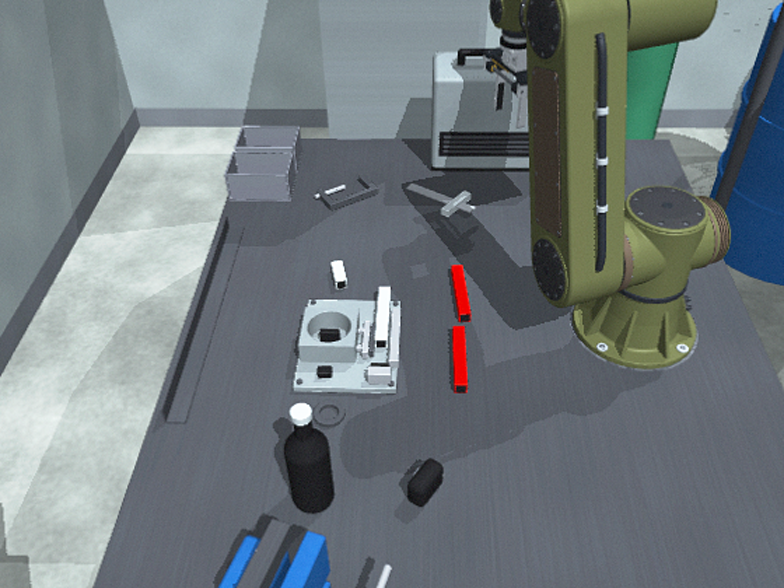

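View pics/top0.png

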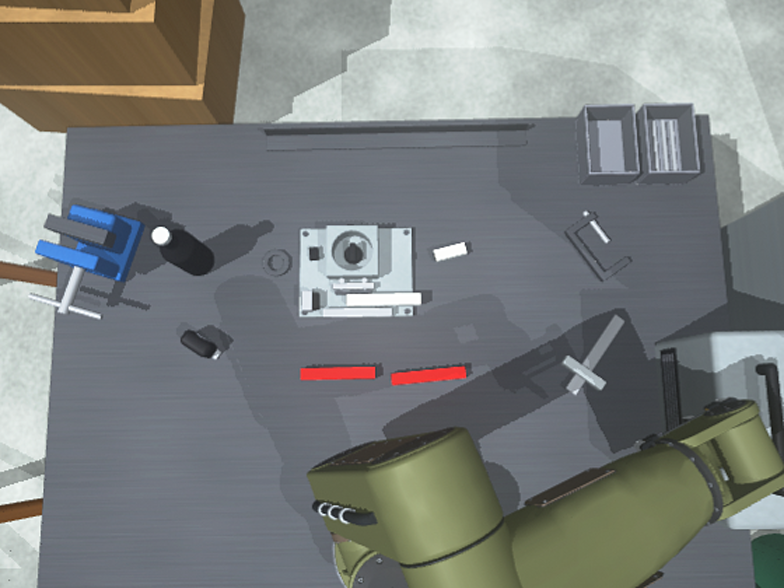

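The top view shows the fixture at about (357,272) of the 784-wide picture, with the bright tube at (383,299). The stop is at its left end (307,299) and the knob at (353,252). Things that could be mistaken for the tube are the red bars at (338,373) and (429,375), and the white offcut at (450,251). I choose the bright-metal one in the channel and crop in to check.

Run:
```python
import cv2, numpy as np
def crop(n,x0,y0,w,h,s):
    c=np.load(f"{n}0.npz")["pixels"][y0:y0+h,x0:x0+w,::-1]
    cv2.imwrite(f"pics/{n}0c.png",cv2.resize(c,None,fx=s,fy=s,interpolation=cv2.INTER_CUBIC))
crop("top",205,150,112,84,7)
crop("side",200,180,104,112,5)
```

```text
(no output)
```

View pics/top0c.png

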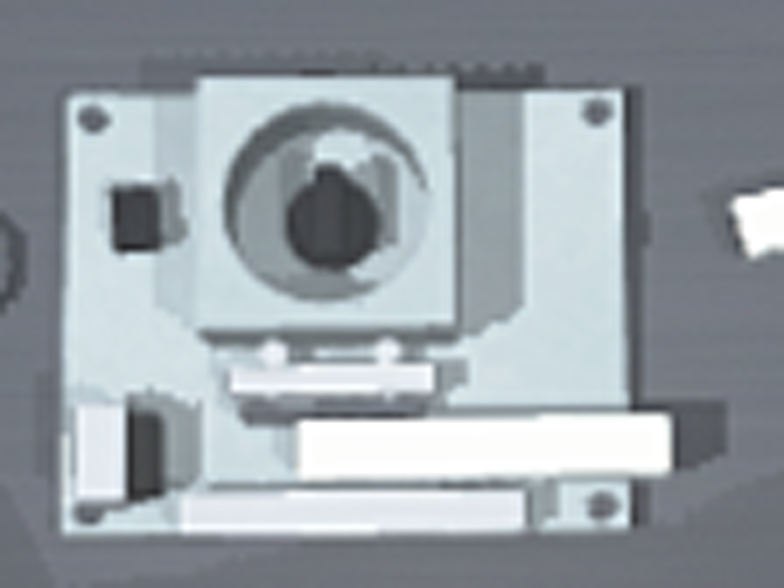

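View pics/side0c.png

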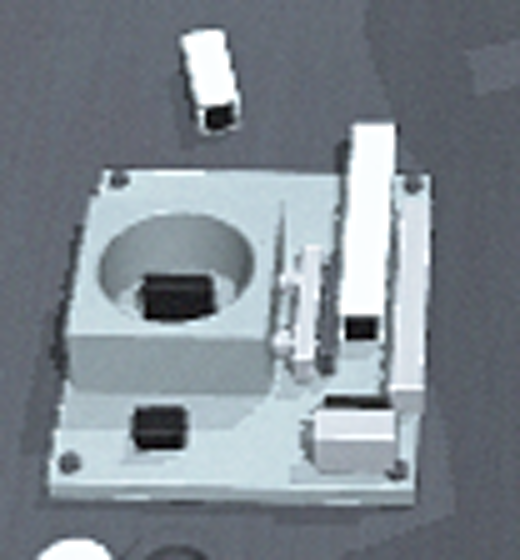

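```bash
cat > h.py <<'E'
import numpy as np, cv2
from scipy.optimize import least_squares
C={n:dict(np.load(f"{n}0.npz")) for n in("top","side")}
CR={"top":(205,150,7),"side":(200,180,5)}
def proj(P,c):
    P=np.atleast_2d(P).astype(float); T=np.linalg.inv(c["pose"])
    p=P@T[:3,:3].T+T[:3,3]; s=p[:,:2]/p[:,2:]
    s=s*(1+c["k1"]*(s**2).sum(1))[:,None]
    return s*[c["fx"],c["fy"]]+[c["cx"],c["cy"]]
def tocrop(px,n):
    x,y,s=CR[n]; return (px-[x,y]+.5)*s-.5
def fromcrop(q,n):
    x,y,s=CR[n]; return (np.asarray(q,float)+.5)/s-.5+[x,y]
def back(px,c,z):
    px=np.asarray(px,float); f=lambda xy: (proj([xy[0],xy[1],z],c)[0]-px)
    return least_squares(f,[500,0]).x
def F(fx):
    x,y,a=fx
    R=np.array([[np.cos(a),-np.sin(a),0],[np.sin(a),np.cos(a),0],[0,0,1]])
    return lambda P: np.atleast_2d(P)@R.T+[x,y,0]
E
cat > fit.py <<'E'
from h import *
top=[((122,120,15),(68,93)),((122,-130,15),(627,90)),((-78,-130,15),(631,524)),((115,55,62),(197,78)),((115,-55,62),(456,76)),((5,-55,62),(456,324)),((5,55,62),(200,329))]
side=[((122,-130,15),(103,172)),((-78,-130,15),(431,176)),((122,120,15),(52,490)),((-78,120,15),(413,492)),((115,55,62),(67,338)),((5,55,62),(274,338))]
def res(p,which,full=False):
    r=[]
    for n,L in(("top",top),("side",side)):
        if n not in which: continue
        q=fromcrop([l[1] for l in L],n); pr=proj(F(p)(np.array([l[0] for l in L])),C[n]); r.append(pr-q)
    return np.concatenate(r) if full else np.concatenate(r).ravel()
for w in (["top"],["side"],["top","side"]):
    s=least_squares(res,[585,0,0],args=(w,),loss="soft_l1",x_scale=[1,1,.01]); print(w,s.x.round(4)); print(res(s.x,w,True).round(2).tolist())
E
python3 fit.py
```

```text
['top'] [ 5.679908e+02  7.635500e+01 -7.400000e-03]
[[0.0, 0.03], [-0.28, -0.55], [0.14, 0.69], [0.51, 0.06], [-0.24, -0.12], [0.02, 0.1], [-0.11, -0.17]]
['side'] [5.639705e+02 8.075640e+01 2.700000e-03]
[[-0.1, -0.09], [0.02, -0.15], [-0.52, -0.73], [1.44, 0.03], [0.34, 0.16], [-0.81, 0.7]]
['top', 'side'] [ 5.66317e+02  7.75114e+01 -4.40000e-03]
[[-0.48, 0.66], [-0.76, -0.14], [-0.16, 1.12], [0.02, 0.65], [-0.72, 0.38], [-0.37, 0.6], [-0.5, 0.44], [-0.4, -1.01], [-0.42, -0.76], [-1.49, -1.92], [0.27, -0.76], [-0.47, -0.94], [-1.73, -0.19]]
```

```bash
cat > ov.py <<'E'
from h import *
import sys
def box(x0,x1,y0,y1,z0,z1):
    V=np.array([(x,y,z) for x in(x0,x1) for y in(y0,y1) for z in(z0,z1)]);E=[(i,j) for i in range(8) for j in range(i) if bin(i^j).count("1")==1]
    return V,E
fits={"top":eval(sys.argv[1]),"side":eval(sys.argv[2])}
for n in fits:
    x,y,s=CR[n]; im=C[n]["pixels"][y:y+112,x:x+112,::-1]
    im=cv2.resize(im[: (84 if n=="top" else 112),: (112 if n=="top" else 104)],None,fx=s,fy=s,interpolation=cv2.INTER_CUBIC)
    f=F(fits[n])
    for b,col in ((box(-78,122,-130,120,0,15),(0,0,255)),(box(5,115,-55,55,15,62),(0,160,0)),(box(-30,-29,-40,40,15,33),(255,0,0))):
        q=tocrop(proj(f(b[0]),C[n]),n)
        for i,j in b[1]: cv2.line(im,tuple(int(v*16) for v in q[i]),tuple(int(v*16) for v in q[j]),col,1,cv2.LINE_AA,4)
    t=np.linspace(0,2*np.pi,60)
    for z,r in((62,44),(15,44)):
        q=tocrop(proj(f(np.c_[60+r*np.cos(t),r*np.sin(t),0*t+z]),C[n]),n); cv2.polylines(im,[np.int32(q*16)],True,(255,0,255),1,cv2.LINE_AA,4)
    cv2.imwrite(f"pics/{sys.argv[3]}_{n}.png",im)
E
python3 ov.py "(568,76.4,-.0074)" "(564,80.8,.0027)" ov1
```

```text
(no output)
```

View pics/ov1_top.png

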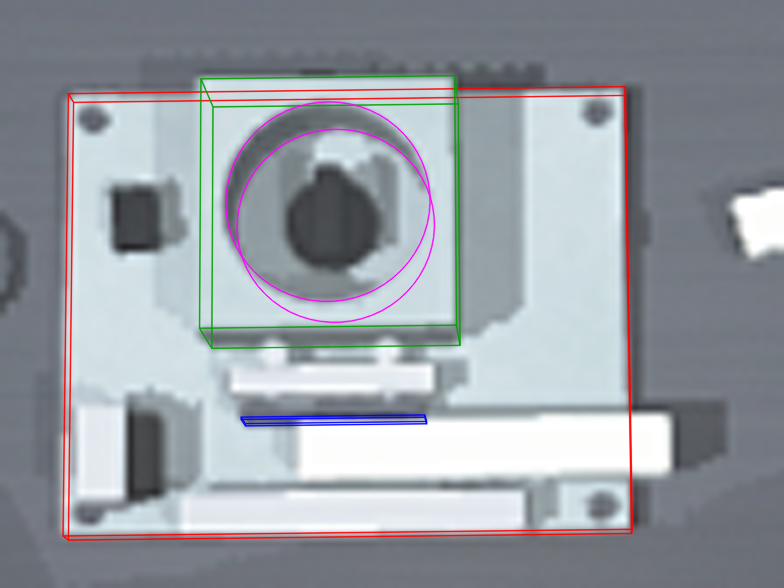

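View pics/ov1_side.png

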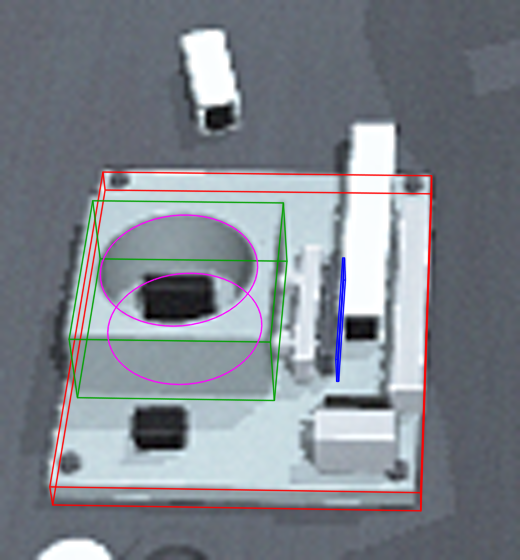

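Run:
```python
from h import *
c=C["side"]["pixels"][248:288,205:290,::-1]
cv2.imwrite("pics/s_zoom.png",cv2.resize(c,None,fx=9,fy=9,interpolation=cv2.INTER_CUBIC))
c=C["top"]["pixels"][165:225,225:305,::-1]
c=np.clip(c.astype(float)*0.9,0,255).astype(np.uint8)
cv2.imwrite("pics/t_zoom.png",cv2.resize(c,None,fx=9.5,fy=9.5,interpolation=cv2.INTER_CUBIC))
```

```text
(no output)
```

View pics/s_zoom.png

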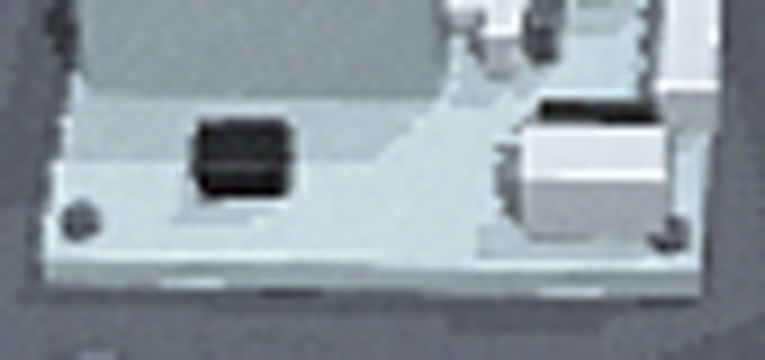

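View pics/t_zoom.png

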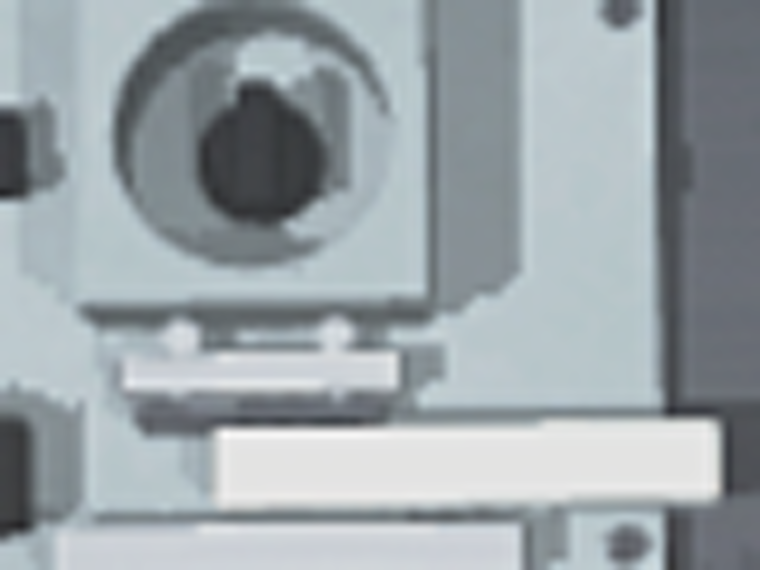

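Run:
```python
from h import *
c=C["top"]["pixels"][168:194,240:266,::-1].astype(float)
c=np.clip((c-20)*3.5,0,255).astype(np.uint8)
a=cv2.resize(c,None,fx=15,fy=15,interpolation=cv2.INTER_CUBIC)
c=C["side"]["pixels"][226:252,220:246,::-1].astype(float)
c=np.clip((c-5)*3,0,255).astype(np.uint8)
b=cv2.resize(c,None,fx=15,fy=15,interpolation=cv2.INTER_CUBIC)
cv2.imwrite("pics/knob0.png",np.hstack([a,b]))
```

```text
(no output)
```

View pics/knob0.png

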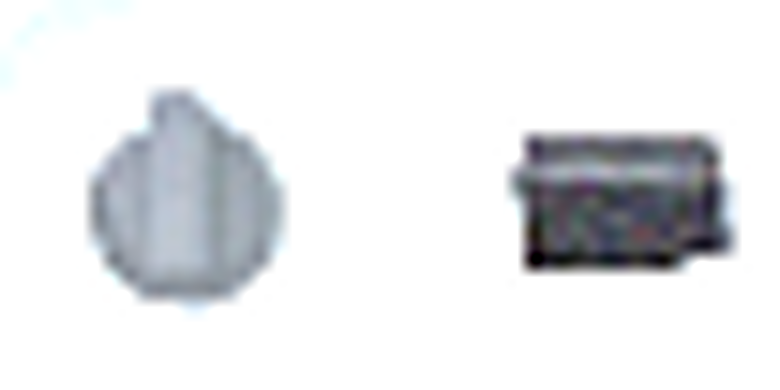

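```bash
cat > m.py <<'E'
from h import *
print("knob top",back((251.67,180.2),C["top"],50),"side",back((234.9,235.9),C["side"],50))
# top zoom 9.5 offset(225,165)
tz=lambda q:(np.array(q)+.5)/9.5-.5+[225,165]
for nm,q,z in (("head hi",(215,428),40),("head lo",(215,505),40),("tail hi",(722,420),40),("tail lo",(722,497),40),("fenceR hi",(523,522),35),("fenceL hi",(58,530),35),("stopface hi",(28,420),39),("stopface lo",(28,540),39)):
    print(nm,back(tz(q),C["top"],z).round(1))
s=lambda q:fromcrop(q,"side")
for nm,q,z in (("tailL",(353,124),40),("tailR",(395,125),40),("headL",(343,316),40),("headR",(384,316),40),("fence near inner",(392,384),35),("fence near outer",(425,384),35),("fence far inner",(400,197),35),("stop face L",(326,398),39),("stop face R",(394,397),39)):
    print(nm,back(s(q),C["side"],z).round(1))
E
python3 m.py
python3 - <<'E'
import sys; sys.argv=['x']
exec(open('fit.py').read().split("for w in")[0])
side[3]=((-78,120,15),(414,488)); side[2]=((122,120,15),(51,485.5))
st=[((122,120),(93,119)),((122,-130),(597,111)),((-78,-130),(601,505)),((-78,120),(89,512))]
ss=[((122,-130),(119,180)),((-78,-130),(412,187)),((122,120),(68,462)),((-78,120),(398,470))]
def r2(p,w):
    r=[res(p[:3],[w])]; d=p[3]
    L=st if w=="top" else ss
    P=np.array([(x-d*np.sign(x),y-d*np.sign(y),18) for (x,y),_ in L])
    r.append((proj(F(p[:3])(P),C[w])-fromcrop([l[1] for l in L],w)).ravel()); return np.concatenate(r)
for w in("top","side"):
    o=least_squares(r2,[566,77,0,12],args=(w,),loss="soft_l1",x_scale=[1,1,.01,1]); print(w,o.x.round(4)); print(r2(o.x,w).reshape(-1,2).round(1).tolist())
E
```

```text
knob top [624.73301057  75.89423507] side [626.21301145  79.00775142]
head hi [536.1  91. ]
head lo [511.3  91.1]
tail hi [535.5 -70.8]
tail lo [510.7 -70.2]
fenceR hi [504.6  -6.7]
fenceL hi [504.9 141.8]
stopface hi [540.  150.8]
stopface lo [501.3 150.8]
tailL [533.9 -67.2]
tailR [508.4 -66.7]
headL [531.8  94.4]
headR [508.8  93.9]
fence near inner [502.7 140.7]
fence near outer [484.6 140.3]
fence far inner [503.5  -8.7]
stop face L [538.  155.5]
stop face R [501. 154.]
top [ 5.675471e+02  7.657560e+01 -7.200000e-03  1.190020e+01]
[[-0.1, 0.2], [-0.4, -0.4], [0.1, 0.8], [0.4, 0.2], [-0.3, 0.0], [-0.1, 0.2], [-0.2, -0.0], [-0.0, -0.2], [0.2, 0.1], [0.4, -0.4], [-0.1, -0.5]]
side [ 5.644673e+02  7.978030e+01 -1.600000e-03  1.155980e+01]
[[-0.0, -0.4], [0.1, -0.3], [-0.6, -0.3], [0.9, 0.6], [0.1, -0.2], [-1.1, 0.4], [0.0, -0.1], [-0.1, -0.7], [0.7, 0.5], [-0.1, 0.1]]
```

```bash
cat > rows.py <<'E'
# usage: rows.py x y z yaw  -> final shift (cm) and turn in tool axes from present pose (measured)
import sys, numpy as np
from scipy.spatial.transform import Rotation as R
from cell import read_state
s=read_state(); p=s["eef_pos"]; r=R.from_euler("xyz",s["eef_rot"])
t=np.array([float(v) for v in sys.argv[1:4]]); yaw=float(sys.argv[4])
rt=R.from_euler("xyz",[np.pi,0,yaw])
d=r.inv().apply(t-p)/10; w=(r.inv()*rt).as_rotvec()
print(p.round(2),s["eef_rot"].round(4),s["clock"].round(2),s["wrist_force"].round(2),s["moment"].round(3),round(s["finger_gap"],1))
print("shift cm",d.round(2),"turn",w.round(4),"dist mm",np.linalg.norm(t-p).round(1))
E
python3 rows.py 522 -110 150 1.5708
```

```text
Traceback (most recent call last):
  File "rows.py", line 9, in <module>
    print(p.round(2),s["eef_rot"].round(4),s["clock"].round(2),s["wrist_force"].round(2),s["moment"].round(3),round(s["finger_gap"],1))
                                           ^^^^^^^^^^^^^^^^
AttributeError: 'float' object has no attribute 'round'
```

```bash
sed -i 's/s\["clock"\].round(2)/round(s["clock"],2)/' rows.py; python3 rows.py 522 -110 150 1.5708
```

```text
[ 237.06 -496.04  204.96] [-3.1405e+00 -1.0000e-04  4.4580e-01] 0.1 [-0.01  0.36  0.94] [ 0.002  0.014 -0.031] 94.0
shift cm [ 42.35 -22.54   5.52] turn [-9.000e-04 -7.000e-04 -1.125e+00] dist mm 482.9
```

Request:
servo_tool(
  series=[
    [2,-1,0.2,0,0,-0.05],
    [5,-2.6,0.6,0,0,-0.15],
    [8.3,-4.3,1,0,0,-0.25],
    [11.6,-6.1,1.5,0,0,-0.36],
    [15,-8,2,0,0,-0.47],
    [18.5,-9.8,2.4,0,0,-0.58],
    [22,-11.7,2.8,0,0,-0.69],
    [25.5,-13.5,3.3,0,0,-0.8],
    [29,-15.4,3.7,0,0,-0.9],
    [32,-17,4.2,0,0,-1.0],
  ],
  gripper=0,
  grip_force=20,
)

```text
clock: 0.93
eef_pos: [453.5, -202.7, 163.3]
eef_rot: [-3.142, -0.0, 1.451]
wrist_force: [0.8, -0.9, -0.4]
finger_gap: 30.3
```

```bash
python3 rows.py 522 -105 100 1.5708
```

```text
[ 453.53 -202.66  163.25] [-3.1416e+00 -1.0000e-04  1.4514e+00] 0.93 [ 0.83 -0.89 -0.36] [-0.054 -0.079  0.028] 30.3
shift cm [10.51  5.63  6.33] turn [-0.000e+00 -1.000e-04 -1.194e-01] dist mm 135.0
```

Request:
servo_tool(
  series=[
    [2,1.2,1,0,0,-0.05],
    [4.5,2.5,2,0,0,-0.1],
    [7,3.8,3.5,0,0,-0.12],
    [9,4.9,5,0,0,-0.12],
    [10,5.4,6,0,0,-0.12],
    [10.4,5.6,6.3,0,0,-0.12],
    [10.4,5.6,6.3,0,0,-0.12],
    [10.4,5.6,6.3,0,0,-0.12],
    [10.4,5.6,6.3,0,0,-0.12],
    [10.4,5.6,6.3,0,0,-0.12],
  ],
)

```text
clock: 1.77
eef_pos: [521.0, -109.7, 101.3]
eef_rot: [3.14, 0.0, 1.565]
wrist_force: [0.7, 0.5, 0.4]
finger_gap: 0.7
```

```bash
python3 rows.py 522 -100 30 1.5708
python3 - <<'E'
from cell import *
import cv2, numpy as np
from h import proj
for n in("side","top"):
    c=camera(n); np.savez(f"{n}1.npz",**c)
    q=proj(read_state()["eef_pos"],c)[0]; print(n,q)
    x0,y0=(205,150) if n=="top" else (195,150)
    cv2.imwrite(f"pics/{n}1.png",cv2.resize(c["pixels"][y0:y0+105,x0:x0+140,::-1],None,fx=5.7,fy=5.7,interpolation=cv2.INTER_CUBIC))
E
```

```text
[ 521.03 -109.66  101.25] [3.1404e+00 4.0000e-04 1.5645e+00] 1.77 [0.74 0.49 0.35] [-0.063 -0.113  0.022] 0.7
shift cm [0.97 0.08 7.12] turn [ 0.0011  0.0004 -0.0063] dist mm 71.9
side [274.60792191 179.87734883]
top [314.75816865 210.04195802]
```

View pics/side1.png

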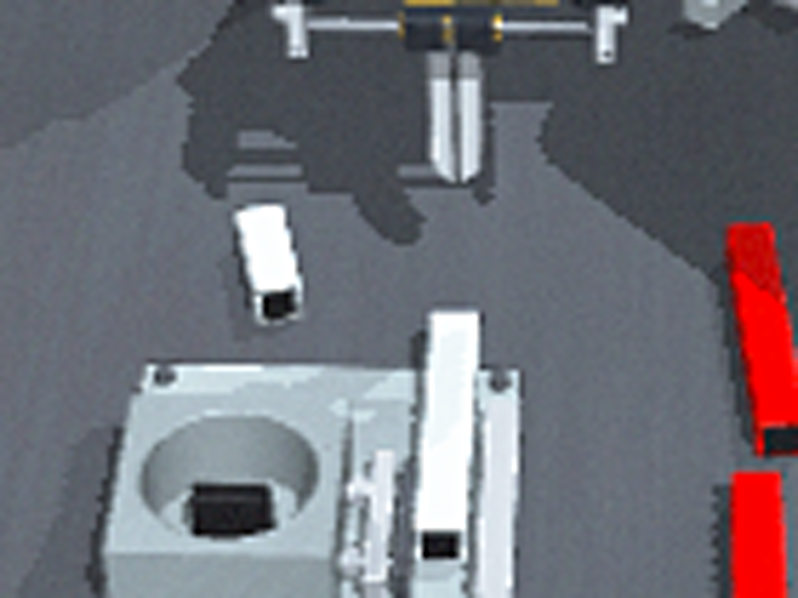

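View pics/top1.png

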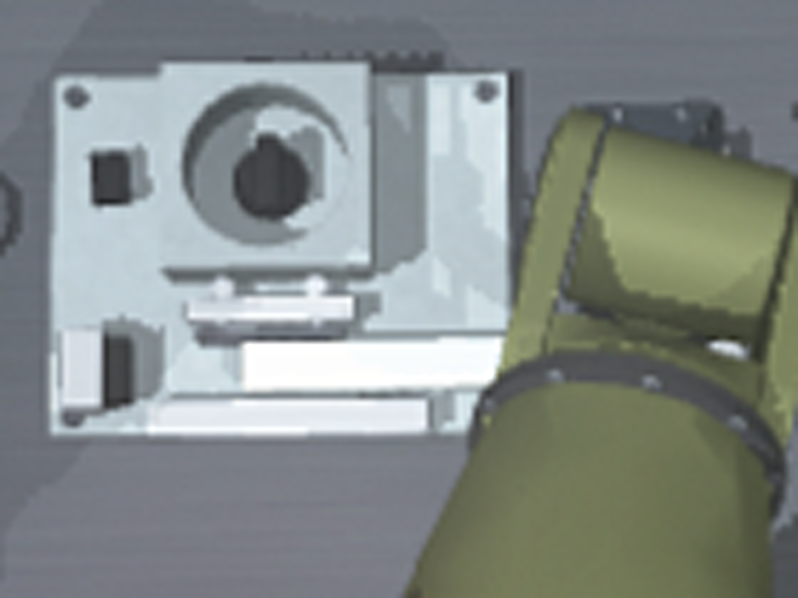

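Request:
servo_tool(
  series=[
    [0,0,0.5,0,0,0],
    [0,0,1.5,0,0,0],
    [0,0,3,0,0,0],
    [0,0,4.5,0,0,0],
    [0,0,6,0,0,0],
    [0,0,7.2,0,0,0],
    [0,0,7.7,0,0,0],
    [0,0,7.9,0,0,0],
    [0,0,7.9,0,0,0],
    [0,0,7.9,0,0,0],
  ],
)

```text
clock: 2.7
eef_pos: [521.4, -108.8, 22.0]
eef_rot: [3.141, 0.0, 1.566]
wrist_force: [0.0, -0.4, 1.0]
finger_gap: 0.4
```

```bash
python3 rows.py 522 -75 22 1.566; python3 rows.py 522 -10 22 1.566
```

```text
[ 521.43 -108.79   21.97] [3.1408e+00 2.0000e-04 1.5658e+00] 2.7 [ 0.01 -0.43  0.99] [ 0.009 -0.058 -0.018] 0.4
shift cm [ 3.38  0.04 -0.  ] turn [ 0.0008  0.0002 -0.0002] dist mm 33.8
[ 521.43 -108.79   21.97] [3.1408e+00 2.0000e-04 1.5658e+00] 2.7 [ 0.01 -0.43  0.99] [ 0.009 -0.058 -0.018] 0.4
shift cm [ 9.88  0.01 -0.01] turn [ 0.0008  0.0002 -0.0002] dist mm 98.8
```

Request:
servo_tool(
  series=[
    [0.6,0,0,0,0,0],
    [1.3,0,0,0,0,0],
    [1.9,0,0,0,0,0],
    [2.3,0,0,0,0,0],
    [2.6,0,0,0,0,0],
    [2.9,0,0,0,0,0],
    [3.3,0,0,0,0,0],
    [3.7,0,0,0,0,0],
    [4.1,0,0,0,0,0],
    [4.5,0,0,0,0,0],
  ],
)

```text
clock: 3.53
eef_pos: [521.4, -63.4, 21.5]
eef_rot: [3.141, 0.0, 1.566]
wrist_force: [0.4, -2.0, 1.0]
finger_gap: 0.6
```

```bash
cat > snap.py <<'E'
import sys
from cell import *
import cv2, numpy as np
k=sys.argv[1]
for n in sys.argv[2:]:
    n,x0,y0,w,h,s=n.split(","); x0,y0,w,h=map(int,(x0,y0,w,h)); s=float(s)
    c=camera(n); np.savez(f"{n}{k}.npz",**c)
    cv2.imwrite(f"pics/{n}{k}.png",cv2.resize(c["pixels"][y0:y0+h,x0:x0+w,::-1],None,fx=s,fy=s,interpolation=cv2.INTER_CUBIC))
E
python3 snap.py 2 side,200,180,104,112,5
python3 rows.py 522 -10 22 1.566
```

```text
[521.37 -62.86  21.49] [ 3.1415 -0.      1.566 ] 3.58 [ 0.28  0.08 -0.13] [-0.025 -0.029  0.017] 0.4
shift cm [ 5.29  0.04 -0.05] turn [ 0.0001 -0.     -0.    ] dist mm 52.9
```

View pics/side2.png

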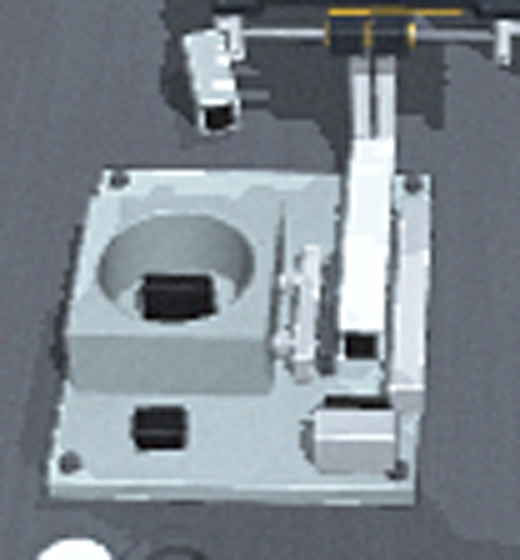

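The tube is moving straight, and its head edge is now at (362,332) in the crop (it was at 316). I'll keep pushing and slow down near the stop.

Request:
servo_tool(
  series=[
    [0.3,0,0,0,0,0],
    [0.7,0,0,0,0,0],
    [1.1,0,0,0,0,0],
    [1.5,0,0,0,0,0],
    [1.9,0,0,0,0,0],
    [2.3,0,0,0,0,0],
    [2.7,0,0,0,0,0],
    [3.0,0,0,0,0,0],
    [3.3,0,0,0,0,0],
    [3.5,0,0,0,0,0],
  ],
)

```text
clock: 4.42
eef_pos: [521.5, -28.3, 21.5]
eef_rot: [3.142, 0.0, 1.566]
wrist_force: [-0.6, -2.3, 1.8]
finger_gap: 0.6
```

```bash
python3 snap.py 3 side,200,180,104,112,5
python3 rows.py 522 -15 22 1.566
```

```text
[521.49 -28.12  21.44] [-3.1416e+00 -1.0000e-04  1.5660e+00] 4.47 [-0.01  0.02  0.28] [ 0.01  -0.084 -0.05 ] 0.4
shift cm [ 1.31  0.04 -0.06] turn [-0.     -0.0001  0.    ] dist mm 13.1
```

View pics/side3.png

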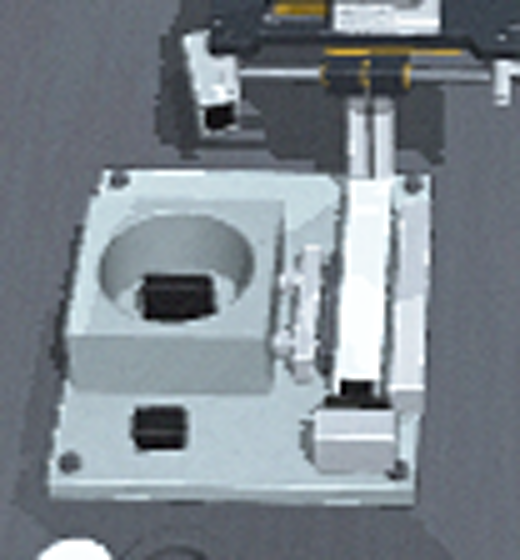

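Request:
servo_tool(
  series=[
    [0.12,0,0,0,0,0],
    [0.24,0,0,0,0,0],
    [0.36,0,0,0,0,0],
    [0.47,0,0,0,0,0],
    [0.58,0,0,0,0,0],
    [0.67,0,0,0,0,0],
    [0.75,0,0,0,0,0],
    [0.82,0,0,0,0,0],
    [0.88,0,0,0,0,0],
    [0.93,0,0,0,0,0],
  ],
)

```text
clock: 5.3
eef_pos: [521.5, -19.3, 21.4]
eef_rot: [-3.141, -0.0, 1.566]
wrist_force: [-0.3, -1.3, 0.6]
finger_gap: 0.4
```

Request:
servo_tool(
  series=[
    [0.03,0,0,0,0,0],
    [0.06,0,0,0,0,0],
    [0.09,0,0,0,0,0],
    [0.12,0,0,0,0,0],
    [0.15,0,0,0,0,0],
    [0.18,0,0,0,0,0],
    [0.2,0,0,0,0,0],
    [0.2,0,0,0,0,0],
    [0.2,0,0,0,0,0],
    [0.2,0,0,0,0,0],
  ],
)

```text
clock: 6.13
eef_pos: [521.5, -17.3, 21.4]
eef_rot: [-3.142, -0.0, 1.566]
wrist_force: [-0.0, -1.5, -0.7]
finger_gap: 0.4
```

```bash
python3 snap.py 4 side,245,240,50,50,11
python3 rows.py 522 -15 22 1.566
```

```text
[521.52 -17.29  21.42] [-3.1415e+00 -1.0000e-04  1.5657e+00] 6.18 [ 0.08  0.05 -0.43] [-0.045 -0.11  -0.028] 0.1
shift cm [ 0.23  0.05 -0.06] turn [-0.0001 -0.0001 -0.0003] dist mm 2.4
```

View pics/side4.png

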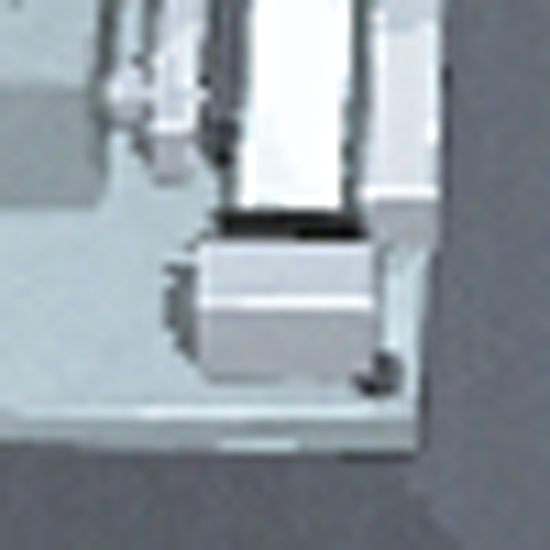

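Request:
servo_tool(
  series=[
    [0.02,0,0,0,0,0],
    [0.04,0,0,0,0,0],
    [0.06,0,0,0,0,0],
    [0.08,0,0,0,0,0],
    [0.1,0,0,0,0,0],
    [0.12,0,0,0,0,0],
    [0.13,0,0,0,0,0],
    [0.14,0,0,0,0,0],
    [0.15,0,0,0,0,0],
    [0.15,0,0,0,0,0],
  ],
)

```text
clock: 7.02
eef_pos: [521.6, -15.8, 21.5]
eef_rot: [3.142, -0.0, 1.566]
wrist_force: [-0.0, -0.6, -0.1]
finger_gap: 0.5
```

```bash
python3 rows.py 522 -15 22 1.566
```

```text
[521.57 -15.84  21.46] [ 3.1416 -0.      1.5658] 7.02 [-0.03 -0.61 -0.14] [-0.069 -0.032  0.003] 0.5
shift cm [ 0.08  0.04 -0.05] turn [ 0.     -0.     -0.0002] dist mm 1.1
```

Request:
servo_tool(
  series=[
    [0.02,0,0,0,0,0],
    [0.04,0,0,0,0,0],
    [0.06,0,0,0,0,0],
    [0.08,0,0,0,0,0],
    [0.1,0,0,0,0,0],
    [0.12,0,0,0,0,0],
    [0.13,0,0,0,0,0],
    [0.14,0,0,0,0,0],
    [0.15,0,0,0,0,0],
    [0.15,0,0,0,0,0],
  ],
)

```text
clock: 7.85
eef_pos: [521.6, -14.4, 21.5]
eef_rot: [-3.142, 0.0, 1.566]
wrist_force: [-0.6, -1.4, -0.5]
finger_gap: 0.3
```

```bash
python3 snap.py 5 side,245,240,50,50,11; python3 rows.py 522 -15 22 1.566
```

```text
[521.57 -14.42  21.44] [3.1416e+00 1.0000e-04 1.5658e+00] 7.9 [ 0.59 -1.66 -0.02] [-0.328 -0.063 -0.031] 0.4
shift cm [-0.06  0.04 -0.06] turn [ 0.      0.0001 -0.0002] dist mm 0.9
```

View pics/side5.png

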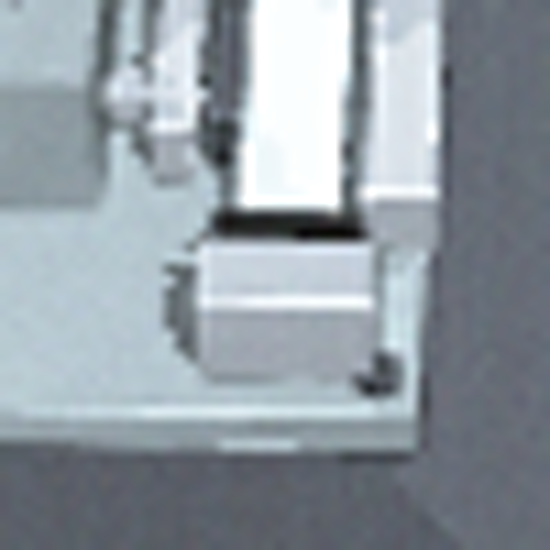

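Request:
servo_tool(
  series=[
    [0.01,0,0,0,0,0],
    [0.02,0,0,0,0,0],
    [0.03,0,0,0,0,0],
    [0.04,0,0,0,0,0],
    [0.05,0,0,0,0,0],
    [0.06,0,0,0,0,0],
    [0.07,0,0,0,0,0],
    [0.07,0,0,0,0,0],
    [0.07,0,0,0,0,0],
    [0.07,0,0,0,0,0],
  ],
)

```text
clock: 8.73
eef_pos: [521.6, -13.8, 21.4]
eef_rot: [-3.142, 0.0, 1.566]
wrist_force: [-0.6, -4.4, -0.7]
finger_gap: 0.3
```

```bash
python3 rows.py 522 -15 22 1.566
```

```text
[521.55 -13.75  21.44] [-3.1415e+00  1.0000e-04  1.5657e+00] 8.73 [-0.57 -4.43 -0.68] [-0.841 -0.033  0.009] 0.3
shift cm [-0.12  0.05 -0.06] turn [-0.      0.0001 -0.0003] dist mm 1.4
```

Request:
servo_tool(
  series=[
    [-0.03,0,0,0,0,0],
    [-0.06,0,0,0,0,0],
    [-0.1,0,0,0,0,0],
    [-0.15,0,0,0,0,0],
    [-0.2,0,0,0,0,0],
    [-0.3,0,0,0,0,0],
    [-0.6,0,0,0,0,0],
    [-1.2,0,0,0,0,0],
    [-1.8,0,0,0,0,0],
    [-2,0,0,0,0,0],
  ],
)

```text
clock: 9.57
eef_pos: [521.5, -34.7, 21.5]
eef_rot: [3.142, 0.0, 1.565]
wrist_force: [0.5, -0.2, -0.5]
finger_gap: 0.6
```

Request:
servo_tool(
  series=[
    [0,0,-1,0,0,0],
    [0,0,-3,0,0,0],
    [0,0,-6,0,0,0],
    [0,0,-9,0,0,-0.05],
    [1,-1,-10,0,0,-0.15],
    [2.5,-2.5,-10,0,0,-0.27],
    [4.5,-4.5,-10,0,0,-0.39],
    [6.5,-6.5,-10,0,0,-0.51],
    [8.5,-8,-10,0,0,-0.63],
    [10,-9.5,-10,0,0,-0.75],
  ],
  gripper=4.5,
)

```text
clock: 10.4
eef_pos: [426.0, 67.9, 122.3]
eef_rot: [3.141, 0.0, 2.322]
wrist_force: [0.5, -0.4, 0.5]
finger_gap: 45.1
```

```bash
python3 snap.py 6 side,200,180,104,112,5;python3 rows.py 626 78 110 3.1366
```

```text
[424.09  69.38 122.03] [ 3.1416e+00 -7.0000e-04  2.3322e+00] 10.45 [ 0.7  -0.23  0.21] [-0.012 -0.156 -0.015] 44.8
shift cm [-13.31  15.21   1.19] turn [ 3.000e-04 -6.000e-04 -8.044e-01] dist mm 202.4
```

View pics/side6.png

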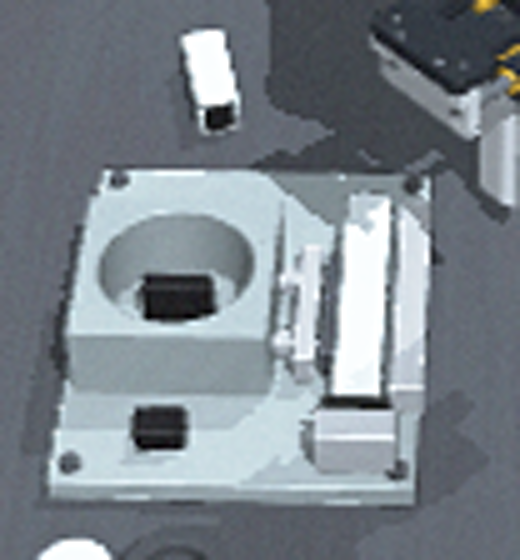

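I gave that move's sideways shift the wrong sign. At z 122 mm it passed clear of everything. The picture shows the tube seated against the stop, with its head at about (358,398) in the crop. Next I go over the knob.

Request:
servo_tool(
  series=[
    [-1,1.2,0,0,0,-0.06],
    [-2.5,2.9,0,0,0,-0.17],
    [-4.3,5,0.2,0,0,-0.29],
    [-6.3,7.2,0.4,0,0,-0.41],
    [-8.3,9.5,0.6,0,0,-0.53],
    [-10.3,11.8,0.8,0,0,-0.64],
    [-12,13.7,1,0,0,-0.74],
    [-13,14.9,1.1,0,0,-0.8],
    [-13.3,15.2,1.1,0,0,-0.804],
    [-13.3,15.2,1.1,0,0,-0.804],
  ],
)

```text
clock: 11.28
eef_pos: [629.0, 72.0, 110.5]
eef_rot: [-3.142, -0.0, 3.118]
wrist_force: [-1.0, 0.4, -0.6]
finger_gap: 45.1
```

```bash
python3 rows.py 626 78 90 3.1366; python3 snap.py 7 side,190,150,120,100,6.6
```

```text
[629.05  71.99 110.45] [-3.1416e+00 -3.0000e-04  3.1177e+00] 11.28 [-1.01  0.4  -0.59] [ 0.057 -0.141  0.046] 45.1
shift cm [0.32 0.59 2.05] turn [-0.     -0.0003 -0.0189] dist mm 21.5
```

View pics/side7.png

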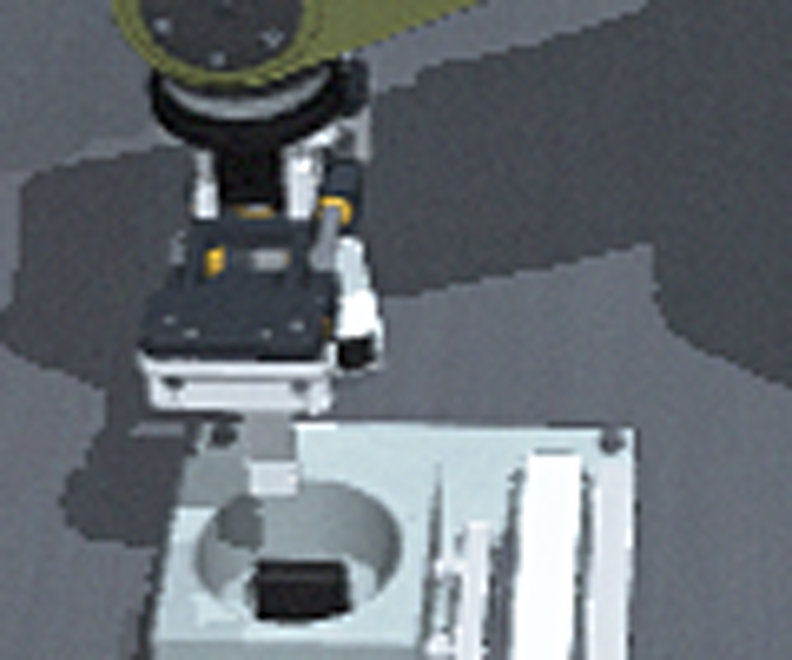

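Run:
```python
from h import *
c=C["side"]
print(proj([629,106,110.4],c),"seen 230.9; bar", proj([[626,78,50],[626,78,40],[606,85,50],[646,85,50]],c))
z=lambda q:(np.array(q)+.5)/6.6-.5+[190,150]
print("bar seen ends",z((256,570)),z((349,565)),"bottom finger",z((249,494)),z((298,494)))
```

```text
[[231.31427333 227.19180051]] seen 230.9; bar [[235.00984028 235.64743435]
 [235.26121148 238.14268114]
 [241.86552097 237.51898526]
 [227.680003   237.31059836]]
bar seen ends [228.36363636 235.93939394] [242.45454545 235.18181818] bottom finger [227.3030303  224.42424242] [234.72727273 224.42424242]
```

Request:
servo_tool(
  series=[
    [0,0,0,0,0,0],
    [0,0,0,0,0,0],
    [0.1,0.2,0.5,0,0,0],
    [0.2,0.4,1,0,0,0],
    [0.3,0.5,1.5,0,0,0],
    [0.3,0.5,2,0,0,0],
    [0.3,0.5,2,0,0,0],
    [0.3,0.5,2,0,0,0],
    [0.3,0.5,2,0,0,0],
    [0.3,0.5,2,0,0,0],
  ],
  gripper=3.8,
)

```text
clock: 12.17
eef_pos: [626.1, 77.1, 90.7]
eef_rot: [3.142, 0.0, 3.12]
wrist_force: [-0.7, 0.4, -0.3]
finger_gap: 38.3
```

```bash
python3 rows.py 625 78 23 3.1366
```

```text
[626.15  77.08  90.69] [3.1416e+00 4.0000e-04 3.1197e+00] 12.17 [-0.72  0.4  -0.34] [ 0.047 -0.081  0.028] 38.3
shift cm [0.12 0.09 6.77] turn [ 0.      0.0004 -0.0169] dist mm 67.7
```

Request:
servo_tool(
  series=[
    [0.1,0.1,0.3,0,0,-0.017],
    [0.1,0.1,1,0,0,-0.017],
    [0.1,0.1,1.8,0,0,-0.017],
    [0.1,0.1,2.6,0,0,-0.017],
    [0.1,0.1,3.3,0,0,-0.017],
    [0.1,0.1,4,0,0,-0.017],
    [0.1,0.1,4.6,0,0,-0.017],
    [0.1,0.1,5.1,0,0,-0.017],
    [0.1,0.1,5.5,0,0,-0.017],
    [0.1,0.1,5.7,0,0,-0.017],
  ],
)

```text
clock: 13.0
eef_pos: [624.9, 78.2, 32.8]
eef_rot: [-3.142, -0.0, 3.137]
wrist_force: [-0.4, -0.0, 0.0]
finger_gap: 38.0
```

Request:
servo_tool(
  series=[
    [0,0,0.2,0,0,0],
    [0,0,0.4,0,0,0],
    [0,0,0.6,0,0,0],
    [0,0,0.8,0,0,0],
    [0,0,1,0,0,0],
    [0,0,1.05,0,0,0],
    [0,0,1.05,0,0,0],
    [0,0,1.05,0,0,0],
    [0,0,1.05,0,0,0],
    [0,0,1.05,0,0,0],
  ],
)

```text
clock: 13.83
eef_pos: [625.1, 78.2, 23.1]
eef_rot: [3.142, 0.0, 3.137]
wrist_force: [-0.1, -0.4, 0.8]
finger_gap: 38.0
```

```bash
python3 rows.py 625 78 23 3.1366;python3 snap.py 8 side,190,150,120,100,6.6
```

```text
[625.05  78.17  23.05] [3.1416e+00 1.0000e-04 3.1368e+00] 13.83 [-0.07 -0.41  0.85] [ 0.104 -0.144 -0.025] 38.0
shift cm [ 0.01 -0.02  0.01] turn [0.     0.0001 0.0002] dist mm 0.2
```

View pics/side8.png

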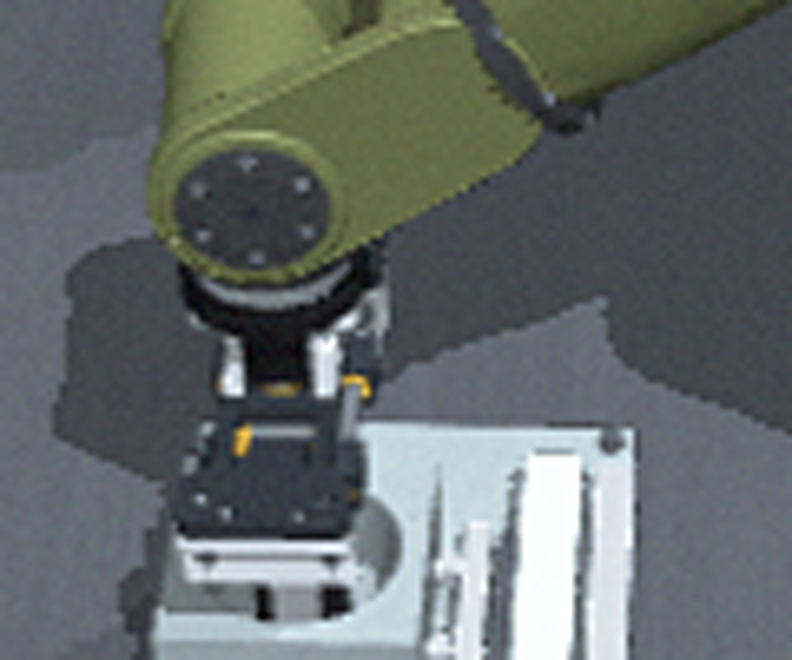

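Run:
```python
import numpy as np,cv2
c=np.load("side8.npz")["pixels"][230:248,218:254,::-1].astype(float)
cv2.imwrite("pics/k8.png",cv2.resize(np.clip(c*1.3,0,255).astype(np.uint8),None,fx=20,fy=20,interpolation=cv2.INTER_CUBIC))
```

```text
(no output)
```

View pics/k8.png

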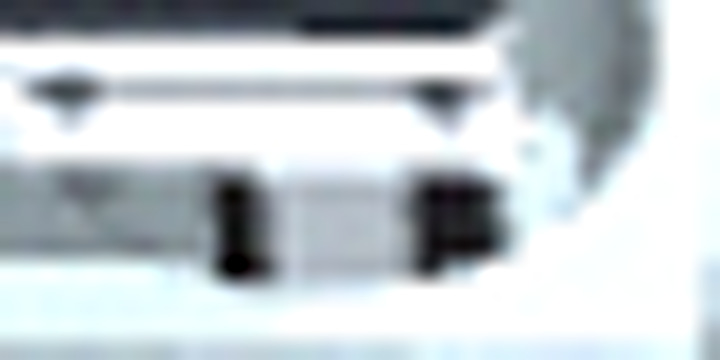

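The zoom shows the bar from column 215 to 500 (centre 357) and the finger from 265 to 415 (centre 340). The tool is therefore about 2.3 mm off along the bar. I'll shift it and close gently.

Request:
servo_tool(
  series=[
    [0.1,0,0,0,0,0],
    [0.22,0,0,0,0,0],
    [0.22,0,0,0,0,0],
    [0.22,0,0,0,0,0],
    [0.22,0,0,0,0,0],
    [0.22,0,0,0,0,0],
    [0.22,0,0,0,0,0],
    [0.22,0,0,0,0,0],
    [0.22,0,0,0,0,0],
    [0.22,0,0,0,0,0],
  ],
  gripper=2.0,
  grip_force=8,
)

```text
clock: 14.72
eef_pos: [622.8, 78.2, 22.9]
eef_rot: [3.142, -0.0, 3.137]
wrist_force: [0.1, 0.6, -0.1]
finger_gap: 20.2
```

```bash
python3 rows.py 622.8 78 23 3.1366
```

```text
[622.81  78.19  22.94] [ 3.1416 -0.      3.1367] 14.72 [ 0.13  0.62 -0.08] [ 0.048 -0.144 -0.052] 20.2
shift cm [ 0.   -0.02 -0.01] turn [ 0.     -0.      0.0001] dist mm 0.2
```

Request:
servo_tool(
  series=[
    [0,0,0,0,0,0],
    [0,0,0,0,0,0],
    [0,0,0,0,0,0],
    [0,0,0,0,0,0],
    [0,0,0,0,0,0],
    [0,0,0,0,0,0],
    [0,0,0,0,0,0],
    [0,0,0,0,0,0],
    [0,0,0,0,0,0],
    [0,0,0,0,0,0],
  ],
  gripper=0,
  grip_force=8,
)

```text
clock: 15.55
eef_pos: [622.8, 79.1, 23.0]
eef_rot: [3.14, 0.0, 3.137]
wrist_force: [-0.5, 5.4, 0.0]
finger_gap: 13.9
```

```bash
python3 rows.py 622.8 78 23 3.1366
```

```text
[622.81  79.07  22.96] [3.1404e+00 1.0000e-04 3.1370e+00] 15.55 [-0.48  5.43  0.  ] [ 1.165 -0.185 -0.082] 13.9
shift cm [ 0.   -0.11 -0.  ] turn [0.0012 0.0001 0.0004] dist mm 1.1
```

Request:
servo_tool(
  series=[
    [0,0.04,0,0,0,0],
    [0,0.09,0,0,0,0],
    [0,0.09,0,0,0,0],
    [0,0.09,0,0,0,0],
    [0,0.09,0,0,0,0],
    [0,0.09,0,0,0,0],
    [0,0.09,0,0,0,0],
    [0,0.09,0,0,0,0],
    [0,0.09,0,0,0,0],
    [0,0.09,0,0,0,0],
  ],
)

```text
clock: 16.38
eef_pos: [622.8, 79.1, 22.9]
eef_rot: [3.141, -0.0, 3.137]
wrist_force: [-0.3, 2.9, 0.0]
finger_gap: 14.2
```

```bash
python3 rows.py 622.8 79.1 23 3.1366
```

```text
[622.8   79.14  22.95] [ 3.1415 -0.      3.1368] 16.38 [-0.26  2.95  0.02] [ 0.582 -0.083 -0.077] 14.2
shift cm [-0.   -0.   -0.01] turn [ 0.0001 -0.      0.0002] dist mm 0.1
```

Request:
servo_tool(
  series=[
    [0,0.02,0,0,0,0],
    [0,0.05,0,0,0,0],
    [0,0.05,0,0,0,0],
    [0,0.05,0,0,0,0],
    [0,0.05,0,0,0,0],
    [0,0.05,0,0,0,0],
    [0,0.05,0,0,0,0],
    [0,0.05,0,0,0,0],
    [0,0.05,0,0,0,0],
    [0,0.05,0,0,0,0],
  ],
  grip_force=40,
)

```text
clock: 17.22
eef_pos: [622.8, 79.2, 23.0]
eef_rot: [-3.141, -0.0, 3.137]
wrist_force: [-0.6, -4.9, 1.1]
finger_gap: 13.3
```

```bash
python3 rows.py 622.8 79.1 23 3.1366; python3 -c "
from cell import *
for i in range(1): print(read_state()['moment'])"
```

```text
[622.82  79.25  22.96] [-3.1412 -0.      3.1367] 17.22 [-0.6  -4.94  1.09] [-0.988 -0.01  -0.025] 13.3
shift cm [ 0.   -0.01 -0.  ] turn [-0.0004 -0.      0.0001] dist mm 0.2
[-0.98760828 -0.01012808 -0.02515436]
```

Request:
servo_tool(
  series=[
    [0,-0.03,0,0,0,0.01],
    [0,-0.03,0,0,0,0.02],
    [0,-0.03,0,0,0,0.03],
    [0,-0.03,0,0,0,0.04],
    [0,-0.03,0,0,0,0.05],
    [0,-0.03,0,0,0,0.06],
    [0,-0.03,0,0,0,0.07],
    [0,-0.03,0,0,0,0.08],
    [0,-0.03,0,0,0,0.09],
    [0,-0.03,0,0,0,0.1],
  ],
)

```text
clock: 18.05
eef_pos: [622.8, 79.6, 23.0]
eef_rot: [3.141, 0.0, 3.036]
wrist_force: [-0.5, -0.0, 0.6]
finger_gap: 13.8
```

```bash
python3 rows.py 622.8 79.1 23 3.1366
```

```text
[622.84  79.55  22.99] [3.1413e+00 1.0000e-04 3.0359e+00] 18.05 [-0.55 -0.02  0.64] [ 0.032 -0.087  0.317] 13.8
shift cm [-0.   -0.05 -0.  ] turn [ 3.000e-04  1.000e-04 -1.007e-01] dist mm 0.5
```

Request:
servo_tool(
  series=[
    [0,0,0,0,0,0.01],
    [0,0,0,0,0,0.02],
    [0,0,0,0,0,0.03],
    [0,0,0,0,0,0.04],
    [0,0,0,0,0,0.05],
    [0,0,0,0,0,0.06],
    [0,0,0,0,0,0.07],
    [0,0,0,0,0,0.08],
    [0,0,0,0,0,0.09],
    [0,0,0,0,0,0.1],
  ],
)

```text
clock: 18.88
eef_pos: [622.9, 79.8, 23.0]
eef_rot: [3.141, 0.0, 2.936]
wrist_force: [1.3, 6.2, -0.2]
finger_gap: 13.6
```

```bash
python3 rows.py 622.8 79.1 23 3.1366; python3 snap.py 9 side,245,205,50,60,10; python3 rows.py 622.8 79.1 23 3.1366
```

```text
[622.87  79.8   22.96] [3.1409e+00 1.0000e-04 2.9360e+00] 18.88 [ 1.32  6.19 -0.18] [ 1.188 -0.386  0.292] 13.6
shift cm [-0.01 -0.07 -0.  ] turn [ 7.000e-04  2.000e-04 -2.006e-01] dist mm 0.7
[622.87  79.83  22.95] [3.1408e+00 1.0000e-04 2.9351e+00] 18.93 [ 1.58  6.09 -0.6 ] [ 1.226 -0.344  0.302] 13.8
shift cm [-0.01 -0.07 -0.  ] turn [ 7.000e-04  2.000e-04 -2.015e-01] dist mm 0.7
```

View pics/side9.png

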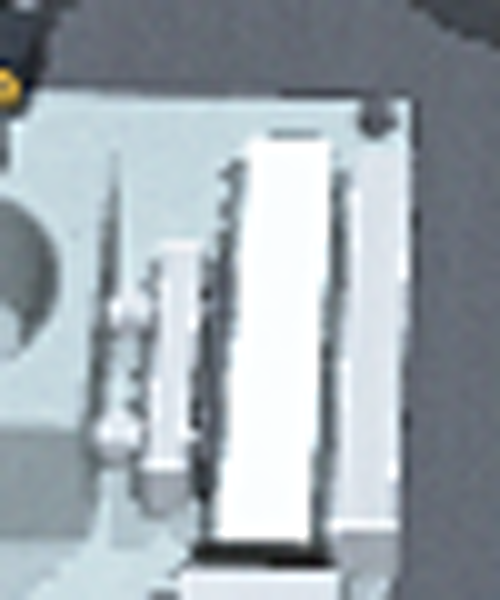

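The sideways force grows as the knob turns (0, then +6 N). That puts the knob axis about 3.5 mm further in +x, near (626.4, 79.2), which agrees with the first camera estimate. I'll open, re-centre and grip again.

Request:
servo_tool(
  series=[
    [0,0,0,0,0,0],
    [0,0,0,0,0,0],
    [0,0,0,0,0,0],
    [0,0,0,0,0,0],
    [0,0,0,0,0,0],
    [-0.1,0,0,0,0,0],
    [-0.2,0,0,0,0,0],
    [-0.3,0,0,0,0,0],
    [-0.3,0,0,0,0,0],
    [-0.3,0,0,0,0,0],
  ],
  gripper=2.2,
)

```text
clock: 19.77
eef_pos: [625.8, 78.6, 22.9]
eef_rot: [-3.142, 0.0, 2.937]
wrist_force: [0.1, 0.4, 1.0]
finger_gap: 22.1
```

```bash
python3 rows.py 626.4 79.3 23 2.936
```

```text
[625.8   78.63  22.92] [-3.1416  0.      2.9367] 19.77 [0.06 0.44 0.96] [ 0.015 -0.16   0.069] 22.1
shift cm [-0.05  0.08 -0.01] turn [-0.      0.      0.0007] dist mm 0.9
```

Request:
servo_tool(
  series=[
    [-0.05,0.07,0,0,0,0],
    [-0.05,0.07,0,0,0,0],
    [-0.05,0.07,0,0,0,0],
    [-0.05,0.07,0,0,0,0],
    [-0.05,0.07,0,0,0,0],
    [-0.05,0.07,0,0,0,0],
    [-0.05,0.07,0,0,0,0],
    [-0.05,0.07,0,0,0,0],
    [-0.05,0.07,0,0,0,0],
    [-0.05,0.07,0,0,0,0],
  ],
  gripper=0,
  grip_force=40,
)

```text
clock: 20.6
eef_pos: [626.4, 79.2, 23.0]
eef_rot: [-3.142, 0.0, 2.937]
wrist_force: [1.4, -1.5, 0.1]
finger_gap: 13.9
```

```bash
cat > avg.py <<'E'
import sys,numpy as np
from cell import *
k=int(sys.argv[1]); L=[]
for i in range(k):
    s=read_state(); L.append(np.r_[s["eef_pos"],s["eef_rot"][2],s["wrist_force"],s["moment"],s["finger_gap"]]); c=camera("side")
a=np.mean(L,0); print("t",round(s["clock"],2),"pos",a[:3].round(2),"yaw",a[3].round(4),"turned",(3.1368-a[3]).round(4),"F",a[4:7].round(2),"M",a[7:10].round(3),"sd",np.std(L,0)[9].round(3),"gap",a[10].round(1))
E
python3 avg.py 3
```

```text
t 20.7 pos [626.41  79.22  22.97] yaw 2.9368 turned 0.2 F [ 0.7  -1.51  0.25] M [-0.214 -0.27   0.145] sd 0.031 gap 13.8
```

Request:
servo_tool(
  series=[
    [0,0,0,0,0,0.01],
    [0,0,0,0,0,0.02],
    [0,0,0,0,0,0.03],
    [0,0,0,0,0,0.04],
    [0,0,0,0,0,0.05],
    [0,0,0,0,0,0.06],
    [0,0,0,0,0,0.07],
    [0,0,0,0,0,0.08],
    [0,0,0,0,0,0.09],
    [0,0,0,0,0,0.1],
  ],
)

```text
clock: 21.58
eef_pos: [626.4, 79.2, 22.9]
eef_rot: [3.142, 0.0, 2.836]
wrist_force: [0.7, -1.4, 0.6]
finger_gap: 13.4
```

```bash
python3 avg.py 5
```

```text
t 21.78 pos [626.4   79.25  22.96] yaw 2.8361 turned 0.3007 F [ 1.1  -1.57  0.  ] M [-0.337 -0.388  0.227] sd 0.023 gap 13.6
```

Request:
servo_tool(
  series=[
    [0,0,0,0,0,0.01],
    [0,0,0,0,0,0.02],
    [0,0,0,0,0,0.03],
    [0,0,0,0,0,0.04],
    [0,0,0,0,0,0.05],
    [0,0,0,0,0,0.06],
    [0,0,0,0,0,0.07],
    [0,0,0,0,0,0.08],
    [0,0,0,0,0,0.09],
    [0,0,0,0,0,0.1],
  ],
)

```text
clock: 22.67
eef_pos: [626.4, 79.3, 23.0]
eef_rot: [3.142, 0.0, 2.736]
wrist_force: [1.3, -2.0, 0.1]
finger_gap: 13.8
```

```bash
python3 avg.py 5; python3 snap.py 10 side,245,205,50,60,10
```

```text
t 22.87 pos [626.41  79.25  22.96] yaw 2.7361 turned 0.4007 F [ 2.05 -2.23  0.23] M [-0.358 -0.488  0.201] sd 0.037 gap 13.7
```

View pics/side10.png

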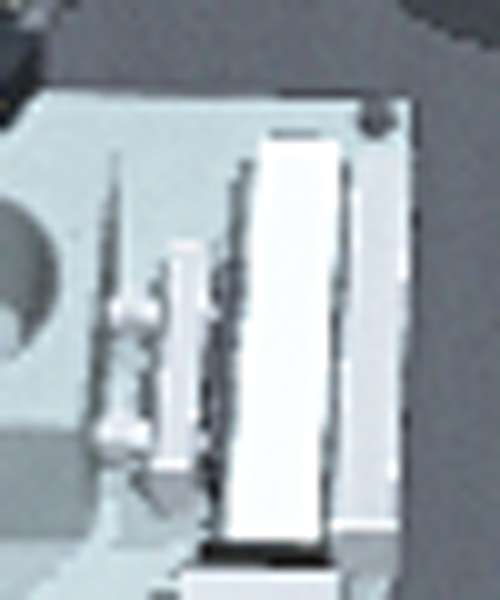

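Request:
servo_tool(
  series=[
    [0,0,0,0,0,0.01],
    [0,0,0,0,0,0.02],
    [0,0,0,0,0,0.03],
    [0,0,0,0,0,0.04],
    [0,0,0,0,0,0.05],
    [0,0,0,0,0,0.055],
    [0,0,0,0,0,0.06],
    [0,0,0,0,0,0.065],
    [0,0,0,0,0,0.07],
    [0,0,0,0,0,0.075],
  ],
)

```text
clock: 23.8
eef_pos: [626.4, 79.3, 22.9]
eef_rot: [3.142, 0.0, 2.661]
wrist_force: [2.2, -1.6, -0.2]
finger_gap: 13.8
```

```bash
python3 avg.py 8
```

```text
t 24.15 pos [626.41  79.27  22.96] yaw 2.6616 turned 0.4752 F [ 2.39 -2.02 -0.11] M [-0.352 -0.591  0.255] sd 0.022 gap 13.7
```

Request:
servo_tool(
  series=[
    [0,0,0,0,0,0.005],
    [0,0,0,0,0,0.01],
    [0,0,0,0,0,0.015],
    [0,0,0,0,0,0.02],
    [0,0,0,0,0,0.025],
    [0,0,0,0,0,0.03],
    [0,0,0,0,0,0.035],
    [0,0,0,0,0,0.04],
    [0,0,0,0,0,0.045],
    [0,0,0,0,0,0.05],
  ],
)

```text
clock: 25.03
eef_pos: [626.4, 79.2, 23.0]
eef_rot: [3.142, 0.0, 2.611]
wrist_force: [3.3, -1.4, 0.1]
finger_gap: 13.8
```

```bash
python3 avg.py 8; python3 snap.py 11 side,245,205,50,60,10
```

```text
t 25.38 pos [626.41  79.26  22.97] yaw 2.6116 turned 0.5252 F [ 3.01 -1.55  0.17] M [-0.259 -0.733  0.247] sd 0.036 gap 13.9
```

View pics/side11.png

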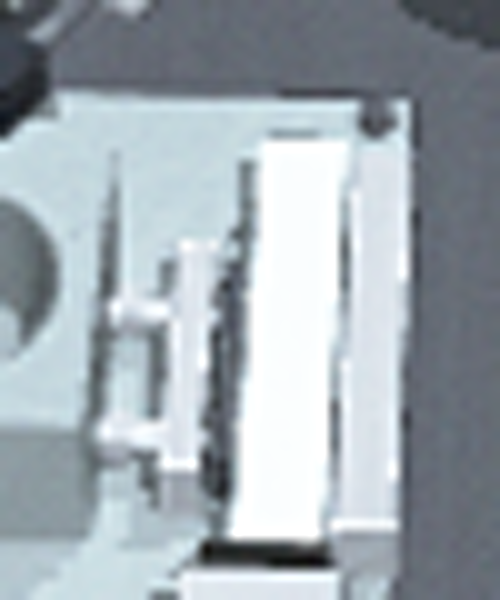

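Request:
servo_tool(
  series=[
    [0,0,0,0,0,0.005],
    [0,0,0,0,0,0.01],
    [0,0,0,0,0,0.015],
    [0,0,0,0,0,0.02],
    [0,0,0,0,0,0.025],
    [0,0,0,0,0,0.03],
    [0,0,0,0,0,0.035],
    [0,0,0,0,0,0.04],
    [0,0,0,0,0,0.045],
    [0,0,0,0,0,0.05],
  ],
)

```text
clock: 26.32
eef_pos: [626.4, 79.3, 23.0]
eef_rot: [3.142, -0.0, 2.561]
wrist_force: [3.6, -1.1, 0.3]
finger_gap: 13.7
```

```bash
python3 avg.py 8
```

```text
t 26.67 pos [626.4   79.28  22.95] yaw 2.5616 turned 0.5752 F [ 3.39 -1.2  -0.04] M [-0.191 -0.838  0.226] sd 0.046 gap 13.8
```

Request:
servo_tool(
  series=[
    [0,0,0,0,0,0.005],
    [0,0,0,0,0,0.01],
    [0,0,0,0,0,0.015],
    [0,0,0,0,0,0.02],
    [0,0,0,0,0,0.025],
    [0,0,0,0,0,0.03],
    [0,0,0,0,0,0.035],
    [0,0,0,0,0,0.04],
    [0,0,0,0,0,0.045],
    [0,0,0,0,0,0.05],
  ],
)

```text
clock: 27.55
eef_pos: [626.4, 79.3, 23.0]
eef_rot: [3.142, 0.0, 2.511]
wrist_force: [4.7, -1.2, -0.2]
finger_gap: 13.7
```

```bash
python3 avg.py 8; python3 snap.py 12 side,245,205,50,60,10
```

```text
t 27.9 pos [626.41  79.28  22.97] yaw 2.5116 turned 0.6252 F [ 4.12 -0.59  0.21] M [-0.111 -0.955  0.226] sd 0.041 gap 13.8
```

View pics/side12.png

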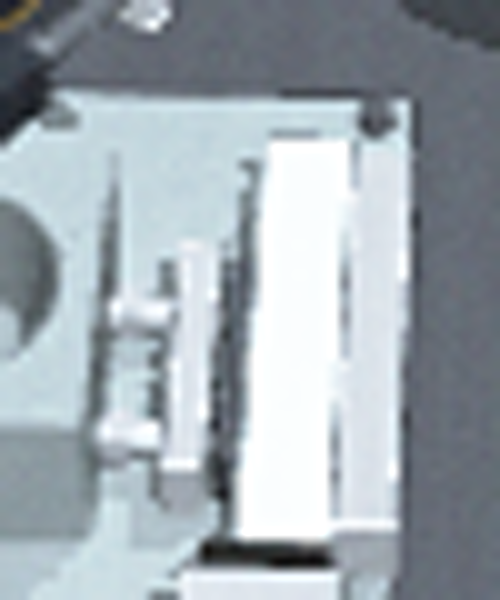

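Request:
servo_tool(
  series=[
    [-0.02,0.02,0,0,0,0.005],
    [-0.02,0.02,0,0,0,0.01],
    [-0.02,0.02,0,0,0,0.015],
    [-0.02,0.02,0,0,0,0.02],
    [-0.02,0.02,0,0,0,0.025],
    [-0.02,0.02,0,0,0,0.03],
    [-0.02,0.02,0,0,0,0.035],
    [-0.02,0.02,0,0,0,0.04],
    [-0.02,0.02,0,0,0,0.045],
    [-0.02,0.02,0,0,0,0.05],
  ],
)

```text
clock: 28.83
eef_pos: [626.5, 79.3, 22.9]
eef_rot: [-3.141, -0.0, 2.461]
wrist_force: [-2.4, -1.6, 4.8]
finger_gap: 13.6
```

```bash
python3 avg.py 8
```

```text
t 29.18 pos [626.5   79.28  22.93] yaw 2.4616 turned 0.6752 F [-3.29 -2.04  4.66] M [-0.342  0.441  0.256] sd 0.024 gap 13.7
```

Request:
servo_tool(
  series=[
    [0,0,0,0,0,0.005],
    [0,0,0,0,0,0.01],
    [0,0,0,0,0,0.015],
    [0,0,0,0,0,0.02],
    [0,0,0,0,0,0.025],
    [0,0,0,0,0,0.03],
    [0,0,0,0,0,0.035],
    [0,0,0,0,0,0.04],
    [0,0,0,0,0,0.045],
    [0,0,0,0,0,0.05],
  ],
)

```text
clock: 30.07
eef_pos: [626.5, 79.3, 22.9]
eef_rot: [-3.141, -0.0, 2.412]
wrist_force: [-3.4, -2.3, 5.3]
finger_gap: 13.6
```

```bash
python3 avg.py 8; python3 snap.py 13 side,245,205,50,60,10
```

```text
t 30.42 pos [626.51  79.28  22.93] yaw 2.4118 turned 0.725 F [-3.53 -2.2   5.46] M [-0.365  0.529  0.309] sd 0.034 gap 13.7
```

View pics/side13.png

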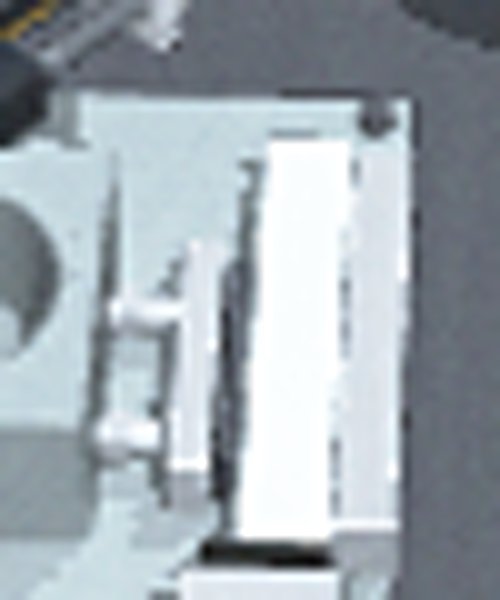

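Request:
servo_tool(
  series=[
    [0,0,0,0,0,0.005],
    [0,0,0,0,0,0.01],
    [0,0,0,0,0,0.015],
    [0,0,0,0,0,0.02],
    [0,0,0,0,0,0.025],
    [0,0,0,0,0,0.03],
    [0,0,0,0,0,0.035],
    [0,0,0,0,0,0.04],
    [0,0,0,0,0,0.045],
    [0,0,0,0,0,0.05],
  ],
)

```text
clock: 31.35
eef_pos: [626.5, 79.3, 22.9]
eef_rot: [-3.141, -0.0, 2.362]
wrist_force: [-3.5, -2.1, 5.3]
finger_gap: 13.8
```

```bash
python3 avg.py 12
```

```text
t 31.9 pos [626.52  79.29  22.93] yaw 2.3619 turned 0.7749 F [-3.35 -2.1   5.38] M [-0.358  0.516  0.335] sd 0.03 gap 13.8
```

Request:
servo_tool(
  series=[
    [0,0,0,0,0,0.005],
    [0,0,0,0,0,0.01],
    [0,0,0,0,0,0.015],
    [0,0,0,0,0,0.02],
    [0,0,0,0,0,0.025],
    [0,0,0,0,0,0.03],
    [0,0,0,0,0,0.035],
    [0,0,0,0,0,0.04],
    [0,0,0,0,0,0.04],
    [0,0,0,0,0,0.04],
  ],
)

```text
clock: 32.78
eef_pos: [626.5, 79.3, 22.9]
eef_rot: [-3.141, -0.0, 2.322]
wrist_force: [-4.3, -1.8, 5.5]
finger_gap: 13.3
```

```bash
python3 avg.py 12;  python3 snap.py 14 side,245,205,50,60,10
```

```text
t 33.33 pos [626.52  79.29  22.93] yaw 2.322 turned 0.8148 F [-3.51 -2.1   5.15] M [-0.363  0.519  0.344] sd 0.029 gap 13.6
```

View pics/side14.png

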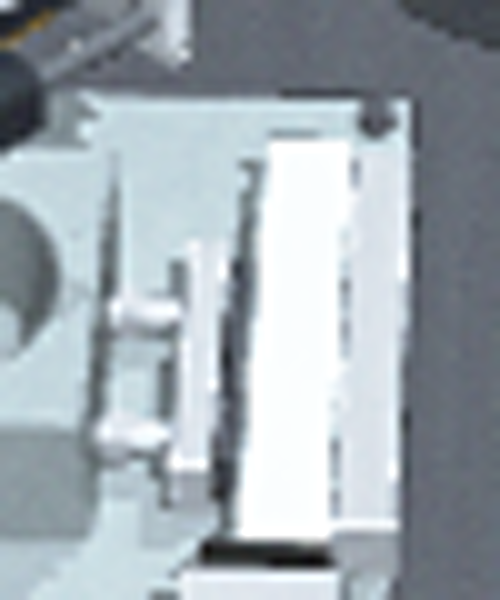

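Request:
servo_tool(
  series=[
    [0,0,0,0,0,0.005],
    [0,0,0,0,0,0.01],
    [0,0,0,0,0,0.015],
    [0,0,0,0,0,0.02],
    [0,0,0,0,0,0.025],
    [0,0,0,0,0,0.03],
    [0,0,0,0,0,0.035],
    [0,0,0,0,0,0.04],
    [0,0,0,0,0,0.04],
    [0,0,0,0,0,0.04],
  ],
)

```text
clock: 34.27
eef_pos: [626.5, 79.3, 23.0]
eef_rot: [-3.141, -0.0, 2.282]
wrist_force: [-3.3, -3.1, 5.4]
finger_gap: 13.3
```

```bash
python3 avg.py 14
```

```text
t 34.92 pos [626.53  79.29  22.93] yaw 2.282 turned 0.8548 F [-3.2  -1.82  5.05] M [-0.361  0.504  0.361] sd 0.023 gap 13.7
```

Request:
servo_tool(
  series=[
    [0,0,0,0,0,0.005],
    [0,0,0,0,0,0.01],
    [0,0,0,0,0,0.015],
    [0,0,0,0,0,0.02],
    [0,0,0,0,0,0.025],
    [0,0,0,0,0,0.025],
    [0,0,0,0,0,0.025],
    [0,0,0,0,0,0.025],
    [0,0,0,0,0,0.025],
    [0,0,0,0,0,0.025],
  ],
)

```text
clock: 35.8
eef_pos: [626.5, 79.3, 22.9]
eef_rot: [-3.141, -0.0, 2.257]
wrist_force: [-3.7, -2.4, 4.7]
finger_gap: 13.5
```

```bash
python3 avg.py 14
```

```text
t 36.45 pos [626.53  79.29  22.93] yaw 2.2569 turned 0.8799 F [-3.5  -1.88  4.86] M [-0.371  0.509  0.375] sd 0.031 gap 13.7
```

The torque is 0.145 N m above the free-turning baseline of 0.23, which means about 12 N on the tube. I'll let go and lift out.

Request:
servo_tool(
  series=[
    [0,0,0,0,0,0],
    [0,0,0,0,0,0],
    [0,0,0,0,0,0],
    [0,0,0,0,0,0],
    [0,0,0,0,0,0],
    [0,0,0,0,0,0],
    [0,0,0,0,0,0],
    [0,0,0,0,0,0],
    [0,0,0,0,0,0],
    [0,0,0,0,0,0],
  ],
  gripper=3.4,
)

```text
clock: 37.33
eef_pos: [626.7, 79.3, 23.0]
eef_rot: [3.142, -0.0, 2.257]
wrist_force: [-0.4, -0.8, 0.7]
finger_gap: 34.4
```

Request:
servo_tool(
  series=[
    [0,0,-0.3,0,0,0],
    [0,0,-1,0,0,0],
    [0,0,-2,0,0,0],
    [0,0,-3.5,0,0,0],
    [0,0,-5,0,0,0],
    [0,0,-7,0,0,0],
    [0,0,-9,0,0,0],
    [0,0,-11,0,0,0],
    [0,0,-13,0,0,0],
    [0,0,-13,0,0,0],
  ],
)

```text
clock: 38.17
eef_pos: [628.2, 79.4, 158.4]
eef_rot: [3.136, 0.004, 2.257]
wrist_force: [0.7, 0.7, 0.8]
finger_gap: 34.2
```

```bash
python3 rows.py 540 -150 160 2.257
```

```text
[628.23  79.43 158.43] [3.1358 0.0042 2.2569] 38.17 [0.69 0.66 0.75] [-0.044 -0.101  0.02 ] 34.2
shift cm [-12.16 -21.36  -0.23] turn [ 0.0058  0.0042 -0.0001] dist mm 245.8
```

Next I move clear of the fixture so that both cameras can see the result.

Request:
servo_tool(
  series=[
    [-1,-1.8,0,0,0,0],
    [-2.5,-4.4,0,0,0,0],
    [-4,-7,0,0,0,0],
    [-5.5,-9.6,0,0,0,0],
    [-7,-12.2,0,0,0,0],
    [-8.5,-14.8,0,0,0,0],
    [-10,-17.5,0,0,0,0],
    [-11.2,-19.7,0,0,0,0],
    [-12,-21,0,0,0,0],
    [-12,-21,0,0,0,0],
  ],
)

```text
clock: 39.0
eef_pos: [539.2, -149.0, 153.1]
eef_rot: [-3.141, 0.0, 2.254]
wrist_force: [0.5, -0.4, -0.3]
finger_gap: 33.8
```

```bash
python3 rows.py 540 -150 160 2.257; python3 snap.py 15 side,200,180,104,112,5 top,205,150,112,84,7
```

```text
[ 539.22 -148.96  153.13] [-3.1414e+00  4.0000e-04  2.2541e+00] 39.0 [ 0.52 -0.37 -0.31] [-0.005 -0.124 -0.029] 33.8
shift cm [-0.13 -0.01 -0.69] turn [-0.0002  0.0004 -0.0029] dist mm 7.0
```

View pics/side15.png

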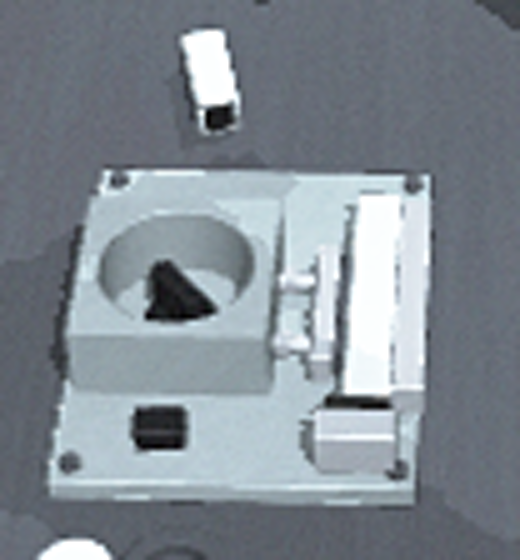

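View pics/top15.png

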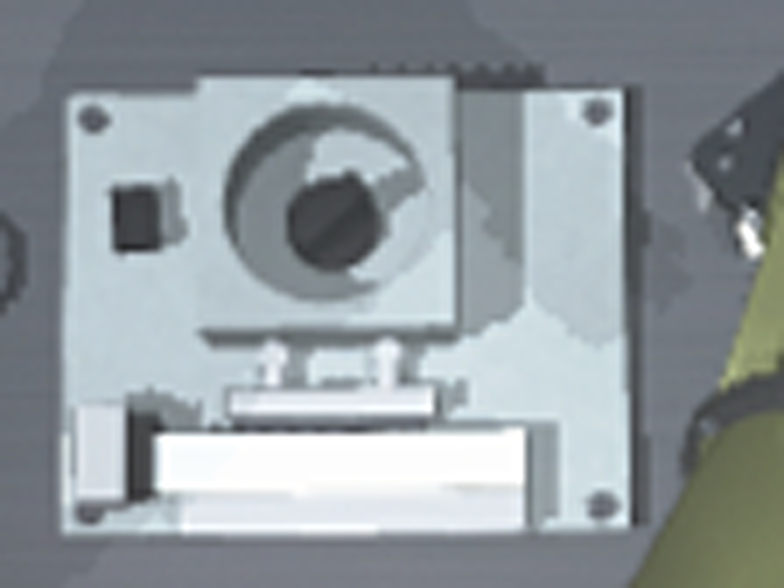

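Run:
```python
import numpy as np
for k,cols in(("5",(269,274)),("6",(269,274)),("9",(269,274)),("12",(270,275)),("15",(271,276))):
    g=np.load(f"side{k}.npz")["pixels"].astype(float).mean(2)[:,cols[0]:cols[1]].mean(1)
    seg=g[252:266]; hi,lo=240,seg.min()
    i=np.argmin(seg); a=[j for j in range(i) if seg[j]>130>=seg[j+1]][-1]
    print(k,"head edge row",252+a+(seg[a]-130)/(seg[a]-seg[a+1]), seg.round(0).astype(int).tolist())
    # tail edge
    t=g[212:228]; d=[j for j in range(len(t)-1) if t[j]<238<=t[j+1]]
    print("  tail",[212+j+(238-t[j])/(t[j+1]-t[j]) for j in d][:2], t.round(0).astype(int).tolist())
```

```text
5 head edge row 258.69316866074877 [252, 251, 250, 250, 251, 250, 250, 77, 35, 60, 213, 210, 209, 207]
  tail [np.float64(224.07627118644066)] [174, 172, 175, 181, 188, 194, 174, 234, 234, 232, 233, 237, 237, 253, 244, 244]
6 head edge row 258.6919152276295 [252, 251, 247, 246, 248, 247, 248, 78, 33, 60, 209, 206, 206, 202]
  tail [np.float64(225.5546218487395)] [72, 66, 77, 143, 138, 138, 146, 191, 191, 191, 193, 198, 198, 229, 245, 253]
9 head edge row 258.7467144563919 [253, 253, 253, 253, 253, 254, 255, 88, 40, 73, 235, 231, 229, 228]
  tail [np.float64(218.77528089887642), np.float64(221.3653846153846)] [108, 104, 118, 217, 213, 213, 197, 250, 250, 237, 240, 241, 244, 247, 250, 251]
12 head edge row 258.76157595450854 [253, 253, 253, 253, 253, 254, 255, 91, 40, 59, 237, 230, 229, 227]
  tail [np.float64(218.99760191846522), np.float64(226.93406593406593)] [107, 105, 110, 218, 213, 213, 183, 238, 239, 221, 224, 231, 232, 236, 232, 238]
15 head edge row 258.76850258175557 [247, 248, 246, 247, 247, 250, 249, 94, 37, 39, 217, 211, 211, 209]
  tail [np.float64(218.86141304347825)] [108, 107, 102, 220, 216, 217, 175, 248, 248, 241, 244, 248, 248, 253, 252, 253]
```

The head edge row has not moved since seating (258.69, now 258.77; about 0.3 px per mm). The tube lies along the fence, the knob has turned clockwise and the robot is clear, so I hand in.

```bash
python3 -c "
from cell import *
s=read_state(); print(s['clock'],abs(s['qd']).max(),s['wrist_force'].round(2)); print(sign_off())"
```

```text
39.1 0.02846218435109394 [ 1.21  1.16 -0.56]
the job is handed in; nothing more can be done
None
```

I handed the job in at 39 s, with the tube home against the stop and clamped at an estimated 12 N. `sign_off()` gives no verdict, so the results below are my own measurements.

**Pushing the tube home:** I pushed the tail with shut fingers until the stop pressed back with 4.4 N, then backed off slowly. In the last picture the head had not moved from the stop, within about 0.3 mm, and the tube lay flat along the fence.

**Clamping:** I pinched the knob at 40 N and turned it 0.88 rad clockwise. The nip showed at about 0.6–0.63 rad. When I stopped, the torque was 0.145 N m above its free-turning value, which works out to about 12 N.
- **How sure the 12 N is:** single torque readings were noisy (about 0.03 N m), so it rests on averages. Measured against the stated 0.26 N m friction instead of my measured 0.23, it comes to about 9.6 N. Both are within 6–20 N.

**Release:** I opened the fingers, lifted out of the well and moved the arm clear. The pictures showed no bystander near the fixture disturbed; I did not check the ones farther off.

**What went wrong or disagreed:**
- One travel move had the wrong sideways sign, but it passed 120 mm above the bench and touched nothing.
- A close-up put the knob axis about 3.5 mm off. The growing sideways force showed this, so I let go, re-centred and gripped again at 0.2 rad.
- The two cameras disagreed by about 3–4 mm on the fixture's position, and I settled that by touch.
- An upward force of about 5 N on the tool appeared during the last part of the turn and went away on release. I took it to be friction at the finger pads, since by the dimensions the fingers were clear of the guard.

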